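# Sort bolts by length into a flap-fed carousel

### The arm

A 7-joint arm with a two-finger parallel gripper is mounted at the origin on a cart in front of the work surface, level with it; the furniture and walls round the work are solid. World frame = base frame: x ahead of the robot, y to its left, z up, the work surface at z = 0. Lengths are in m, angles in rad, forces in N, time in s.
With the tool pointing down it reaches from about 0.425 to 0.875 m from the base axis. Payload 4.7 kg.
Tool frame: the origin (TCP) lies between the finger pads; the fingertips stand 14 mm ahead of it and the grasp point (between the pads) lies 5 mm behind it; z points along the fingers, y is the line along which they close (so a half turn about z gives the same grasp; the last joint's range is limited). The gripper opens to 87 mm and grips with 3 to 60 N. Pads are 19 mm wide; open, the fingers measure 117 mm over their backs; the gripper's body (75 mm by 190 mm) begins 51 mm behind the grasp point.
Start: joints at [-1.323, 0.321, -0.07, 1.45, 0.023, 1.371, -0.057], TCP at [0.151, 0.632, 0.237] pointing down, gripper open.
Joint ranges: [-2.86, 2.86], [-0.3, 2.09], [-1.38, 1.24], [0.06, 2.45], [-1.56, 4.7], [0.09, 2.05], [-2.69, 2.69]. Speed limits (rad/s): [2.57, 2.57, 3.14, 3.14, 3.14, 3.14, 3.14].

### API

Orientations are given as a rotation vector (axis times angle).
In Python, from bench import ctrl gives the robot as it stands.
- The arm moves only by the tool step_arm, never from a script. Its argument "commands" is a list of rows, each an object with "travel": the shift along the tool's x, y, z in m, a list of three; "turn": the turn, a rotation vector about the tool's x, y, z in degrees, a list of three. A call has 1 to 5 rows; each row is the pose to reach, as a shift and turn from the pose commanded when the call began, along the tool's axes at that moment; what a row does not reach only later rows make up. A row lasts 1/10 s, in which the tool goes at most 50 mm and 8.59 degrees, less where a joint would pass 70% of its speed; a pose out of reach is approached as far as the arm can. A call with a gripper value outside its range is refused whole. "gripper" is the opening, from 0 (shut) to 1 (fully open), set as the call begins (left out, the last holds). The fingers move at their own pace and stop on an object; "force" is the grip in N (left out, the last holds). Time passes only in rows, so rows that repeat a pose let the fingers close. It gives the time, the measured TCP pose, the force, the opening and the grip force at its end, in the units of the state.
- ctrl.get_state(): the state, without advancing time (a new reading comes with each control period).
- ctrl.get_image(name): name is "side" or "top"; returns the picture (480x640x3 uint8, red, green, blue); there is no depth.
- ctrl.camera_model(name): a dict with "fx", "fy", "cx", "cy" (pixels), "k1" (the pictures are not rectified: a ray, as slopes to the right and down, at radius r is drawn at 1 + k1 r^2 times it, then the intrinsics apply), "R" (3x3) and "t" (3): a world point X has camera coordinates R X + t. Camera axes: x right, y down, z forward; pixel columns grow to the right and rows downward; lengths in m; the calibration is good to about 2 mm. A picture is of the moment at which its call begins. camera_model takes no time and is no camera call.
- ctrl.close_job(): hands the job in; it is judged then, once.
The state is a dict: "time": time; "joint_positions": joint angles; "qd": joint speeds; "joint_torque": joint torques, N m; "position": TCP position; "tool_rot": TCP orientation; "ft_force": force on the tool from outside, world axes, zero at the start; "torque": the same for the moment, N m; "grip_width": opening from 0.0 (shut) to 1.0 (fully open); "grip_force": force on a finger pad.
Only numpy, scipy, OpenCV 4.12 (cv2) and the standard library are available. Lean on these libraries where they do the work, as an engineer would, in place of code of your own. Each camera call takes 0.05 s, during which the arm holds its last target. There are 200 camera calls.

### The job

Sort all the loose bolts on the mat into the bolt sorter: turn its crank until the right compartment is under the red sprung flap, then push each bolt down through the flap, the short bolts (52 mm) into the blue compartment and the long ones (64 mm) into the yellow. When all are in and the flap has snapped shut, turn the crank so that the black closed sector is under the flap, and leave the other things on the bench where they are.

Things in the scene. Friction and masses are not known exactly. Their poses are not given: they have to be found in the camera images.
- sorter: bolt sorter fixed to the bench: square grey case 310 x 310 mm with a clear flat cover, upper face 135 mm above the bench. Origin: centre of its underside, on the carousel's axis; z up, its -x side is the flap side, roughly facing the robot. Under the cover turns a carousel (radius 145 mm) with a blue and a yellow compartment and between them a closed black sector. The only way in is the flap
- flap_mid (a point): centre of the upper face of the red flap when shut, 95 mm from the carousel's axis towards the sorter's -x side, 135 mm above the bench. It fills an opening of 70 mm (along sorter x) by 100 mm (along sorter y): a bolt lying along the sorter's y passes best, pushed down about 40 mm with the fingertips
- flap (a joint): angle of the red flap (67 x 96 mm, 4 mm thick): 0 shut, flush with the cover; up to 1.25 rad pushed down. Hinged along its edge nearest the carousel's axis (35 mm from its centre), it swings down into the sorter; a light spring (0.05 Nm shut, 0.11 Nm at 1 rad) snaps it shut and carries a bolt that just lies on it
- carousel (a joint): carousel angle about the sorter's z, counter-clockwise from above positive, -1.31 to 1.31 rad. 0: black closed sector under the flap (parked); +1.134: middle of the blue compartment under the flap; -1.134: middle of the yellow one under the flap. It stays where it is left; needs about 2 N at the crank grip
- crank_grip (a point): on the axis of the crank grip, 185 mm above the bench: upright black round grip, 16 mm diameter, from 158 to 208 mm above the bench, fixed to the crank arm above the cover, 60 mm from the carousel's axis. It turns with the carousel; at carousel angle 0 it is on the sorter's +x side of the axis, away from the flap
- bin_blue (a point): middle of the floor of the blue compartment, 14 mm above the bench, 95 mm from the carousel's axis; turns with it. The compartment is a 72 degree sector from radius 40 to 140 mm, divider walls to 70 mm and outer wall to 122 mm above the bench
- bin_yellow (a point): middle of the floor of the yellow compartment, 14 mm above the bench, 95 mm from the carousel's axis; turns with it. Shaped like the blue one
- mat: black rubber mat, 230 x 330 mm, 3 mm thick, fixed; the bolts lie on it at the start. Origin: centre of its underside
- short_1_mid (a point): short steel hex bolt, 52 mm long, shank 10 mm thick, head 18 mm across and 7 mm thick, lying on its side; may be absent. Point: its middle; y runs along the bolt, towards the head
- short_2_mid (a point): short steel hex bolt, 52 mm long, shank 10 mm thick, head 18 mm across and 7 mm thick, lying on its side; may be absent. Point: its middle; y runs along the bolt, towards the head
- short_3_mid (a point): short steel hex bolt, 52 mm long, shank 10 mm thick, head 18 mm across and 7 mm thick, lying on its side; may be absent. Point: its middle; y runs along the bolt, towards the head
- long_1_mid (a point): long steel hex bolt, 64 mm long, otherwise just like the short ones: shank 10 mm thick, head 18 mm across and 7 mm thick, lying on its side; may be absent. Point: its middle; y runs along the bolt, towards the head
- long_2_mid (a point): long steel hex bolt, 64 mm long, otherwise just like the short ones: shank 10 mm thick, head 18 mm across and 7 mm thick, lying on its side; may be absent. Point: its middle; y runs along the bolt, towards the head
- long_3_mid (a point): long steel hex bolt, 64 mm long, otherwise just like the short ones: shank 10 mm thick, head 18 mm across and 7 mm thick, lying on its side; may be absent. Point: its middle; y runs along the bolt, towards the head
- tape_roll: roll of black tape, 55 mm across, 19 mm high; a bystander; origin: centre of its underside
- nut: steel hex nut, 27 mm; a bystander; origin: centre of its underside
- tape_measure: yellow tape measure, 35 x 76 x 62 mm; a bystander; origin: centre of its underside

How it is judged:
At the end, for the whole second after the job is handed in: Every short bolt present lies in the blue compartment and every long one in the yellow (middle within 75 mm horizontally of the compartment's middle, below 90 mm height), the flap is shut (under 0.08 rad) and the carousel parked, black sector under the flap (within 0.2 rad of 0) (horizontal distance between each of short_1_mid, short_2_mid, short_3_mid and bin_blue below 0.075 m and height (world z) of each of short_1_mid, short_2_mid, short_3_mid, long_1_mid, long_2_mid, long_3_mid below 0.09 m and horizontal distance between each of long_1_mid, long_2_mid, long_3_mid and bin_yellow below 0.075 m and value of joint flap below 0.08 rad and value of joint carousel between -0.2 and 0.2 rad); the robot touches nothing.
It fails at once if the tape roll is moved by more than 4 cm (distance of tape_roll from where it was at the start of the episode above 0.04 m).
It fails at once if the nut is moved by more than 4 cm (distance of nut from where it was at the start of the episode above 0.04 m).
It fails at once if the tape measure is moved by more than 4 cm (distance of tape_measure from where it was at the start of the episode above 0.04 m).
Of short_1, short_2, short_3 only 2 to 3 are there at a start; the rules pass over those that are not, and their reading is None.
Of long_1, long_2, long_3 only 2 to 3 are there at a start; the rules pass over those that are not, and their reading is None.
At some moment in a run one of short_1, short_2, short_3, long_1, long_2, long_3 may be knocked a few centimetres aside while the robot is not near it.
Once in a run the grip may slacken for a moment while it holds something.
It also fails if it takes over 210 s, if anything falls off the work surface, if the arm or the gripper's body presses on something with over 40 N, if the wrist force passes 120 N, or if a joint passes its speed limit or range.

## Working session

There is one attempt and no reset: what is moved stays moved. The work goes in short steps, Python scripts to look and compute and a tool call to move; the robot and the scene stay as the last step left them, time stands still between calls to the robot, and variables do not carry over. Pictures are saved under pics/ and viewed, at most 14 in all, crops included, and the job is handed in when it is done.

Besides the shell and the picture viewer there is one more tool, called after "Request:" as a command line: name --argument value ..., lists and objects as JSON in quotes. step_arm: Moves the arm, as the interface text tells. Its arguments: {"type":"object","properties":{"commands":{"type":"array"},"gripper":{"type":"number"},"force":{"type":"number"}},"required":["commands"]}

```bash
mkdir -p pics; ls; cat > h.py <<'E'
import numpy as np, cv2
from bench import ctrl
from scipy.spatial.transform import Rotation as Ro
def ray(n,u,v):
    m=ctrl.camera_model(n); R=np.array(m["R"]);t=np.array(m["t"])
    d=np.array([(u-m["cx"])/m["fx"],(v-m["cy"])/m["fy"]]); s=d.copy()
    for _ in range(30): s=d/(1+m["k1"]*(s@s))
    return -R.T@t, R.T@np.array([s[0],s[1],1])
def px2w(n,u,v,z):
    c,d=ray(n,u,v); return c+d*(z-c[2])/d[2]
def w2px(n,X):
    m=ctrl.camera_model(n); p=np.array(m["R"])@np.array(X)+np.array(m["t"]); s=p[:2]/p[2]
    s=s*(1+m["k1"]*(s@s)); return np.array([s[0]*m["fx"]+m["cx"],s[1]*m["fy"]+m["cy"]])
def snap(n,f,box=None,k=1):
    im=np.array(ctrl.get_image(n))[:,:,::-1]
    cv2.imwrite(f"pics/{f}_full.png",im)
    if box: x0,y0,x1,y1=box; im=cv2.resize(im[y0:y1,x0:x1],None,fx=k,fy=k,interpolation=cv2.INTER_CUBIC)
    cv2.imwrite(f"pics/{f}.png",im)
E
python3 - <<'E'
from h import *
snap("top","t0"); snap("side","s0")
print(ctrl.get_state())
for n in("top","side"):
    m=ctrl.camera_model(n); print(n,m, -np.array(m["R"]).T@np.array(m["t"]))
E
```

```text
pics
{'time': 0.1, 'joint_positions': array([-1.32291081,  0.32173681, -0.07011639,  1.45155958,  0.02262829,
        1.37080872, -0.05691807]), 'qd': array([-0.00015997, -0.00202379, -0.00075417, -0.00242557, -0.00080038,
       -0.00036332,  0.00111154]), 'joint_torque': array([-1.50085084e-04, -4.92569268e+01, -4.05847421e-01, -3.13405001e+01,
       -6.42248034e-02,  3.93505138e-02,  6.59288526e-05]), 'position': array([0.15050602, 0.6318438 , 0.23557566]), 'tool_rot': array([-3.66311957e-01, -3.12007223e+00,  2.70590643e-03]), 'ft_force': array([0.13980448, 0.05459685, 0.01658766]), 'torque': array([ 0.04140478,  0.02875006, -0.04489556]), 'grip_force': 0.0, 'grip_width': 1.0022664328165218}
top {'fx': 509.1068067213497, 'fy': 509.1068067213497, 'cx': 318.5280220521404, 'cy': 230.57357146693604, 'k1': -0.028165055462623295, 'R': array([[-0.02566629, -0.99960602, -0.01135954],
       [-0.98866188,  0.02706375, -0.14769982],
       [ 0.14794906,  0.00743984, -0.988967  ]]), 't': array([-0.02136244,  0.59624563,  1.20375534])} [ 0.41084256 -0.04644642  1.27829701]
side {'fx': 505.89192837274913, 'fy': 505.89192837274913, 'cx': 316.7236479944913, 'cy': 232.72726796883873, 'k1': -0.0762917780660386, 'R': array([[ 0.85951059,  0.51109653,  0.00467746],
       [ 0.19893026, -0.32608298, -0.92417349],
       [-0.47081663,  0.79526739, -0.38194434]]), 't': array([-4.87086018e-01, -5.99409760e-04,  1.47834436e+00])} [ 1.11480393 -0.92692654  0.56636963]
```

View pics/t0.png

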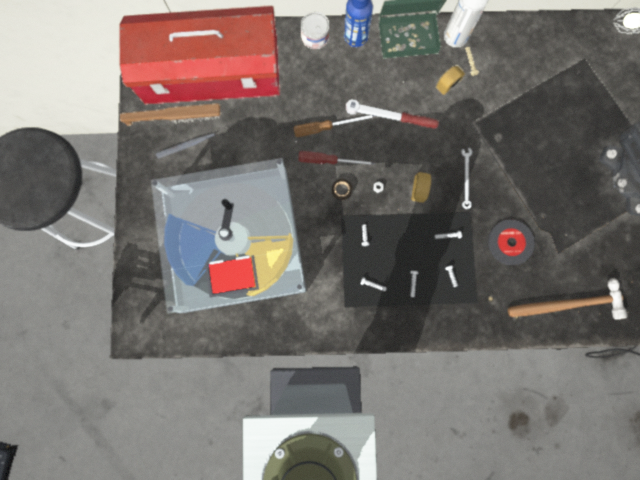

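View pics/s0.png

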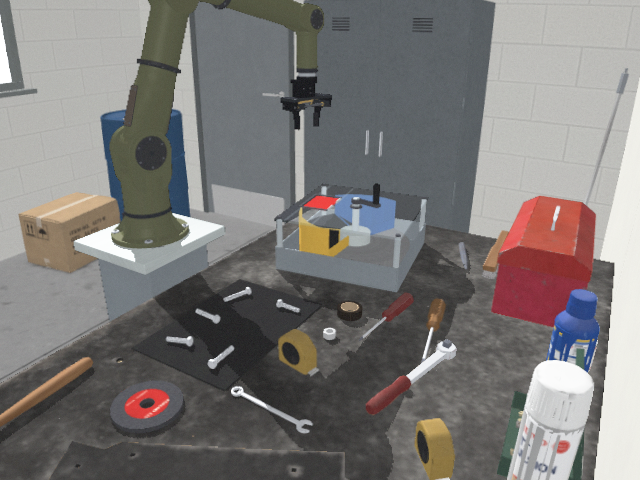

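The top view shows the sorter at about (232,238) with the red flap at (232,275) and the crank tip at (227,203). There are five bolts on the mat: (365,235), (449,236), (373,284), (414,283) and (452,276). I'll enlarge both areas.

```bash
python3 - <<'E'
from h import *
im=cv2.imread("pics/t0_full.png")
def crop(b,k,f):
    x0,y0,x1,y1=b; c=cv2.resize(im[y0:y1,x0:x1],None,fx=k,fy=k,interpolation=cv2.INTER_CUBIC); cv2.imwrite(f"pics/{f}.png",c)
crop((345,212,475,302),6,"c_mat"); crop((140,150,310,320),3.5,"c_sort")
for p in [(345,215),(474,213),(477,303),(344,306)]: print(px2w("top",*p,.003))
# automatic bolt segmentation on mat
x0,y0,x1,y1=348,218,472,300
g=cv2.cvtColor(im,cv2.COLOR_BGR2GRAY)[y0:y1,x0:x1]
n,l,st,ce=cv2.connectedComponentsWithStats((g>85).astype(np.uint8))
for i in range(1,n):
    if st[i,4]<25: continue
    v,u=np.nonzero(l==i); W=np.array([px2w("top",a+x0,b+y0,.010)[:2] for a,b in zip(u,v)])
    c=W.mean(0); e,V=np.linalg.eigh(np.cov((W-c).T)); ax=V[:,1]; s=(W-c)@ax
    w=(W-c)@V[:,0]
    lo=w[s<np.percentile(s,20)].std();hi=w[s>np.percentile(s,80)].std()
    print(st[i],"px",ce[i]+[x0,y0],"mid",np.round(c+ax*(s.max()+s.min())/2,4),"len",round(np.ptp(s),4),"head dir",np.round(ax if hi>lo else -ax,3),np.degrees(np.arctan2(*((ax if hi>lo else -ax)[::-1]))))
E
```

```text
[ 0.63981804 -0.10518527  0.003     ]
[ 0.63598968 -0.43339748  0.003     ]
[ 0.40935255 -0.42501791  0.003     ]
[ 0.41095389 -0.09511045  0.003     ]
[ 13   6   9  23 139] px [364.28057554 235.99280576] mid [ 0.5862 -0.1514] len 0.0564 head dir [-1.    -0.024] -178.62183517664602
[ 87  13  28   8 147] px [449.70068027 235.08843537] mid [ 0.5799 -0.363 ] len 0.0686 head dir [ 0.055 -0.998] -86.82939404328698
[ 97  47  13  23 140] px [451.45714286 275.43571429] mid [ 0.4773 -0.3646] len 0.0559 head dir [0.961 0.275] 15.95520336157888
[ 62  53   8  26 122] px [413.26229508 282.41803279] mid [ 0.4619 -0.268 ] len 0.0632 head dir [ 0.99  -0.138] -7.905671690169613
[ 12  59  27  14 152] px [371.75 284.25] mid [ 0.4612 -0.1686] len 0.067 head dir [0.369 0.929] 68.33164685104855
```

View pics/c_mat.png

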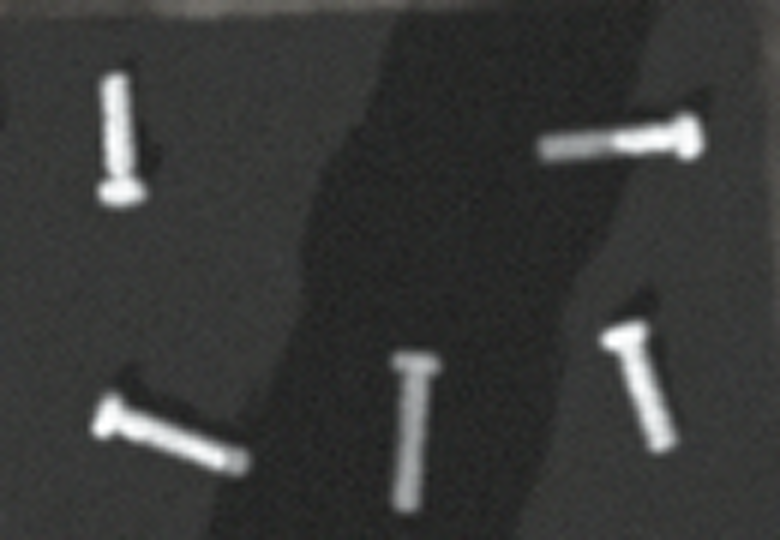

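View pics/c_sort.png

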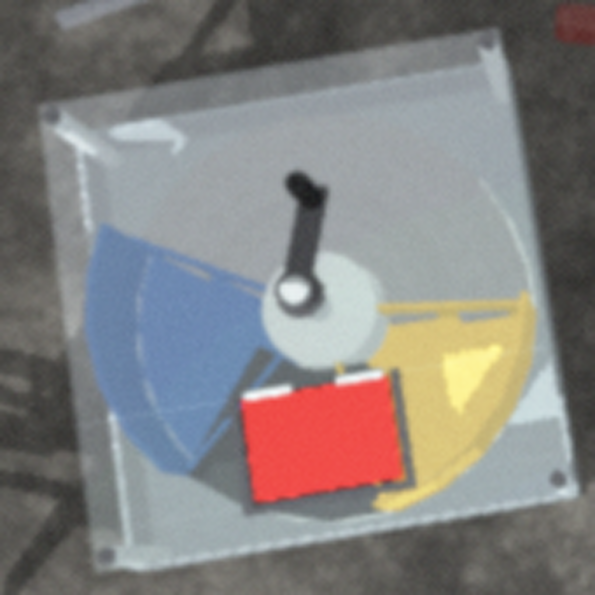

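The mat crop gives two short bolts: A at px (364,236) and C at px (451,276). It also gives three long ones: B (449,235), D (413,284) and E (372,284). In the sorter crop the cover corners are at crop (40,105), (498,32), (577,493) and (97,572), the flap corners at (243,398), (390,377), (405,480) and (253,502), and the grip top at (297,183).

```bash
cat >> h.py <<'E'
def Rt(yaw): # tool down, closing axis along yaw(deg)
    y=np.array([np.cos(np.radians(yaw)),np.sin(np.radians(yaw)),0]); z=np.array([0,0,-1.]); return np.c_[np.cross(y,z),y,z]
def cur():
    s=ctrl.get_state(); return s,np.array(s["position"]),Ro.from_rotvec(s["tool_rot"]).as_matrix()
def plan(wps):
    "wps: (x,y,z,yaw or None) ; prints travel/turn of each step, assuming each reached"
    s,p,R=cur(); yw=np.degrees(np.arctan2(R[1,1],R[0,1])); print("t",round(s["time"],2),"p",p.round(4),"yaw",round(yw,1),"w",round(s["grip_width"],3),"F",np.round(s["ft_force"],1),"g",round(s["grip_force"],1))
    for x,y,z,yaw in wps:
        q=np.array([x,y,z]); 
        if yaw is None: R2=R
        else:
            b=np.degrees(np.arctan2(y,x)); yaw=(yaw-b+90)%180-90+b; R2=Rt(yaw)
        tv=R.T@(q-p); tr=np.degrees(Ro.from_matrix(R.T@R2).as_rotvec())
        print("->",q.round(3),"travel",tv.round(4).tolist(),"turn",tr.round(2).tolist(), "rows",max(np.linalg.norm(tv)/.05,np.linalg.norm(tr)/8.59).round(1)); p,R=q,R2
E
python3 - <<'E'
from h import *
P=lambda a,b,z:px2w("top",a/3.5+140-.36,b/3.5+150-.36,z)
c=np.array([P(a,b,.135) for a,b in [(40,105),(498,32),(577,493),(97,572)]])[:,:2]
f=np.array([P(a,b,.135) for a,b in [(243,398),(390,377),(405,480),(253,502)]])[:,:2]
print("cover mid",c.mean(0),"sides",np.linalg.norm(c-np.roll(c,-1,0),axis=1))
xd=(c[0]+c[1]-c[2]-c[3]); xd/=np.linalg.norm(xd); print("xdir deg",np.degrees(np.arctan2(xd[1],xd[0])))
xf=(f[0]+f[1]-f[2]-f[3]); print("flap",f.mean(0),np.linalg.norm(f-np.roll(f,-1,0),axis=1),np.degrees(np.arctan2(xf[1],xf[0])), "axis from flap",f.mean(0)+.095*xd)
print("screws mid",np.mean([P(a,b,.135) for a,b in [(52,117),(487,38),(558,479),(107,555)]],0))
g=P(297,183,.208);gb=P(313,193,.158); print("grip",g,gb)
o=c.mean(0)
for z in (.14,.15,.16,.17,.18,.19): print(z,"knob top px crop(295,291)",P(295,291,z)[:2].round(4),"side px",w2px("side",[*o,z]).round(1))
print("grip side", w2px("side",[*g[:2],.208]))
E
```

```text
cover mid [0.57934095 0.17294413] sides [0.30767713 0.30873507 0.31015384 0.31010711]
xdir deg 8.316007862065572
flap [0.48607841 0.15957587] [0.09580169 0.06700739 0.09825001 0.06718393] 6.8227719930099635 axis from flap [0.58007953 0.17331597]
screws mid [0.58120935 0.17414677 0.135     ]
grip [0.63876716 0.16217199 0.208     ] [0.64256419 0.16158505 0.158     ]
0.14 knob top px crop(295,291) [0.5819 0.1766] side px [355.9 204.8]
0.15 knob top px crop(295,291) [0.5804 0.1746] side px [356.  201.1]
0.16 knob top px crop(295,291) [0.5789 0.1727] side px [356.2 197.4]
0.17 knob top px crop(295,291) [0.5774 0.1707] side px [356.3 193.6]
0.18 knob top px crop(295,291) [0.5759 0.1687] side px [356.4 189.9]
0.19 knob top px crop(295,291) [0.5744 0.1668] side px [356.6 186.1]
grip side [376.72293404 183.90511406]
```

```bash
python3 - <<'E'
from h import *
plan([(.32,.47,.28,60),(.48,.315,.28,60),(.639,.162,.27,60),(.639,.162,.185,60)])
E
```

```text
t 0.1 p [0.1505 0.6318 0.2356] yaw 76.6 w 1.002 F [0.1 0.1 0. ] g 0.0
-> [0.32 0.47 0.28] travel [-0.2024, -0.1183, -0.0442] turn [-0.1, 0.02, 16.61] rows 4.8
-> [0.48  0.315 0.28 ] travel [-0.2161, -0.0542, 0.0] turn [0.0, 0.0, -0.0] rows 4.5
-> [0.639 0.162 0.27 ] travel [-0.2142, -0.053, 0.01] turn [0.0, 0.0, 0.0] rows 4.4
-> [0.639 0.162 0.185] travel [0.0, 0.0, 0.085] turn [0.0, 0.0, 0.0] rows 1.7
```

Request:
step_arm --commands '[{"travel":[-0.04,-0.024,-0.009],"turn":[0,0,3.3]},{"travel":[-0.08,-0.047,-0.018],"turn":[0,0,6.6]},{"travel":[-0.12,-0.071,-0.027],"turn":[0,0,10]},{"travel":[-0.16,-0.095,-0.036],"turn":[0,0,13.3]},{"travel":[-0.2024,-0.1183,-0.0442],"turn":[-0.1,0,16.6]}]' --gripper 0.6 --force 15

```text
time: 0.6
position: [0.3208, 0.4688, 0.2808]
tool_rot: [-0.815, -3.034, -0.002]
ft_force: [0.4, 1.5, 0.2]
grip_width: 0.645
grip_force: 0.0
```

Request:
step_arm --commands '[{"travel":[-0.043,-0.011,0],"turn":[0,0,0]},{"travel":[-0.086,-0.022,0],"turn":[0,0,0]},{"travel":[-0.13,-0.033,0],"turn":[0,0,0]},{"travel":[-0.173,-0.043,0],"turn":[0,0,0]},{"travel":[-0.2161,-0.0542,0],"turn":[0,0,0]}]'

```text
time: 1.1
position: [0.481, 0.3139, 0.2803]
tool_rot: [-0.813, -3.035, -0.003]
ft_force: [-0.0, 0.6, 0.3]
grip_width: 0.6
grip_force: 0.0
```

Request:
step_arm --commands '[{"travel":[-0.043,-0.011,0],"turn":[0,0,0]},{"travel":[-0.086,-0.022,0],"turn":[0,0,0]},{"travel":[-0.13,-0.033,0],"turn":[0,0,0]},{"travel":[-0.173,-0.043,0.005],"turn":[0,0,0]},{"travel":[-0.2142,-0.053,0.01],"turn":[0,0,0]}]'

```text
time: 1.6
position: [0.6403, 0.1609, 0.2701]
tool_rot: [0.813, 3.034, 0.003]
ft_force: [0.5, 0.4, 0.7]
grip_width: 0.6
grip_force: 0.0
```

Request:
step_arm --commands '[{"travel":[0,0,0],"turn":[0,0,0]},{"travel":[0,0,0],"turn":[0,0,0]}]'

```text
time: 1.8
position: [0.6393, 0.1612, 0.2693]
tool_rot: [-0.817, -3.032, -0.001]
ft_force: [-1.1, 0.1, -0.2]
grip_width: 0.603
grip_force: 0.0
```

```bash
python3 - <<'E'
from h import *
plan([(.639,.162,.27,60),(.639,.162,.185,60)])
E
```

```text
t 1.8 p [0.6393 0.1612 0.2693] yaw 59.9 w 0.603 F [-1.1  0.1 -0.2] g 0.0
-> [0.639 0.162 0.27 ] travel [0.0007, 0.0006, -0.0007] turn [0.01, -0.08, -0.15] rows 0.0
-> [0.639 0.162 0.185] travel [0.0, 0.0, 0.085] turn [0.0, 0.0, 0.0] rows 1.7
```

Request:
step_arm --commands '[{"travel":[0,0.001,0.03],"turn":[0,0,0]},{"travel":[0,0.001,0.06],"turn":[0,0,0]},{"travel":[0,0.001,0.085],"turn":[0,0,0]},{"travel":[0,0.001,0.085],"turn":[0,0,0]}]'

```text
time: 2.2
position: [0.6361, 0.1654, 0.1814]
tool_rot: [-0.806, -3.029, 0.002]
ft_force: [-0.7, 0.6, -1.4]
grip_width: 0.602
grip_force: 0.0
```

Request:
step_arm --commands '[{"travel":[0,0,0],"turn":[0,0,0]},{"travel":[0,0,0],"turn":[0,0,0]},{"travel":[0,0,0],"turn":[0,0,0]},{"travel":[0,0,0],"turn":[0,0,0]},{"travel":[0,0,0],"turn":[0,0,0]}]' --gripper 0 --force 15

```text
time: 2.7
position: [0.6401, 0.1635, 0.1863]
tool_rot: [0.813, 3.033, 0.004]
ft_force: [0.3, -0.6, 0.1]
grip_width: 0.23
grip_force: 0.0
```

Request:
step_arm --commands '[{"travel":[0,0,0],"turn":[0,0,0]},{"travel":[0,0,0],"turn":[0,0,0]},{"travel":[0,0,0],"turn":[0,0,0]}]'

```text
time: 3.0
position: [0.6398, 0.1632, 0.186]
tool_rot: [0.813, 3.034, 0.003]
ft_force: [-1.4, -0.6, 3.8]
grip_width: 0.177
grip_force: 15.0
```

Request:
step_arm --commands '[{"travel":[-0.0015,-0.006,0],"turn":[0,0,0]},{"travel":[-0.0028,-0.0119,0],"turn":[0,0,0]},{"travel":[-0.003,-0.018,0],"turn":[0,0,0]},{"travel":[-0.0032,-0.0239,0],"turn":[0,0,0]}]'

```text
time: 3.4
position: [0.6331, 0.1416, 0.1859]
tool_rot: [0.812, 3.029, 0.008]
ft_force: [5.3, 1.6, -0.9]
grip_width: 0.18
grip_force: 15.0
```

Request:
step_arm --commands '[{"travel":[0.001,-0.006,0],"turn":[0,0,0]},{"travel":[0.0021,-0.0121,0],"turn":[0,0,0]},{"travel":[0.0041,-0.0178,0],"turn":[0,0,0]},{"travel":[0.0065,-0.0232,0],"turn":[0,0,0]},{"travel":[0.0065,-0.0232,0],"turn":[0,0,0]}]'

```text
time: 3.9
position: [0.6141, 0.1233, 0.1858]
tool_rot: [0.814, 3.031, 0.004]
ft_force: [1.9, -1.2, 0.8]
grip_width: 0.179
grip_force: 15.0
```

```bash
python3 - <<'E'
from h import *
plan([])
snap("top","t1",(140,150,310,320),3)
snap("side","s1",(260,150,460,300),3)
E
```

```text
t 3.9 p [0.6141 0.1233 0.1858] yaw 59.9 w 0.179 F [ 1.9 -1.2  0.8] g 15.0
```

View pics/s1.png

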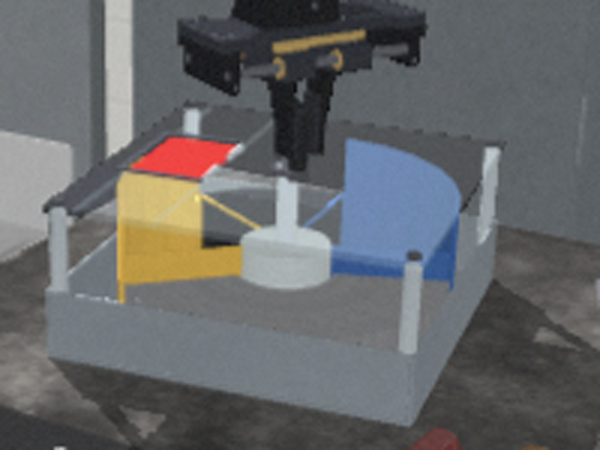

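The yellow compartment (crop 120–200, 170–290) is now under the red flap (crop 185,158), and the grip is held at a carousel angle of about -64°. Next I'll release it, measure the bolts again and fetch the first long bolt, E.

```bash
cat >> h.py <<'E'
def bolts(f=None):
    im=cv2.imread(f) if f else np.array(ctrl.get_image("top"))[:,:,::-1].copy()
    x0,y0,x1,y1=347,217,473,301
    g=cv2.cvtColor(im,cv2.COLOR_BGR2GRAY)[y0:y1,x0:x1]
    n,l,st,ce=cv2.connectedComponentsWithStats((g>85).astype(np.uint8))
    for i in range(1,n):
        if st[i,4]<25: continue
        v,u=np.nonzero(l==i); W=np.array([px2w("top",a+x0,b+y0,.011)[:2] for a,b in zip(u,v)])
        c=W.mean(0); e,V=np.linalg.eigh(np.cov((W-c).T)); ax=V[:,1]; s=(W-c)@ax
        print("bolt",np.round(c+ax*(s.max()+s.min())/2,4),"len",round(np.ptp(s),4),"closing yaw",np.degrees(np.arctan2(ax[1],ax[0]))+90)
E
python3 - <<'E'
from h import *
bolts("pics/t1_full.png")
plan([(.6141,.1233,.27,None),(.54,-.02,.2,30),(.4612,-.1686,.12,-22),(.4612,-.1686,.019,-22)])
E
```

```text
bolt [ 0.5861 -0.1513] len 0.0564 closing yaw -88.31390775898157
bolt [ 0.5801 -0.3617] len 0.0671 closing yaw 184.56454907945232
bolt [ 0.4773 -0.3644] len 0.0559 closing yaw -74.80802800997083
bolt [ 0.4619 -0.2678] len 0.0631 closing yaw 262.07300275839526
bolt [ 0.461  -0.1684] len 0.0686 closing yaw 157.97524421168214
t 4.0 p [0.6141 0.1233 0.1858] yaw 59.9 w 0.179 F [ 2.4 -1.1  2.1] g 15.0
-> [0.614 0.123 0.27 ] travel [-0.0001, 0.0001, -0.0842] turn [0.0, 0.0, 0.0] rows 1.7
-> [ 0.54 -0.02  0.2 ] travel [-0.0075, -0.1613, 0.0697] turn [0.14, 0.06, 29.95] rows 3.5
-> [ 0.461 -0.169  0.12 ] travel [-0.0893, -0.1425, 0.08] turn [0.0, 0.0, 52.0] rows 6.1
-> [ 0.461 -0.169  0.019] travel [0.0, 0.0, 0.101] turn [0.0, 0.0, 0.0] rows 2.0
```

Request:
step_arm --commands '[{"travel":[0,0,0],"turn":[0,0,0]},{"travel":[0,0,0],"turn":[0,0,0]},{"travel":[0,0,0],"turn":[0,0,0]},{"travel":[0,0,0],"turn":[0,0,0]},{"travel":[0,0,0],"turn":[0,0,0]}]' --gripper 0.5

```text
time: 4.5
position: [0.6131, 0.1244, 0.1852]
tool_rot: [-0.813, -3.034, -0.002]
ft_force: [-0.0, -0.3, -0.8]
grip_width: 0.478
grip_force: 0.0
```

Request:
step_arm --commands '[{"travel":[0,0,-0.02],"turn":[0,0,0]},{"travel":[0,0,-0.05],"turn":[0,0,0]},{"travel":[0,0,-0.084],"turn":[0,0,0]},{"travel":[0,0,-0.084],"turn":[0,0,0]}]'

```text
time: 4.9
position: [0.6157, 0.1244, 0.2749]
tool_rot: [0.811, 3.027, 0.01]
ft_force: [-0.3, 0.0, 1.2]
grip_width: 0.499
grip_force: 0.0
```

```bash
python3 - <<'E'
from h import *
plan([(.54,-.02,.2,19),(.461,-.1684,.1,-22),(.461,-.1684,.019,-22)])
E
```

```text
t 4.9 p [0.6157 0.1244 0.2749] yaw 60.0 w 0.499 F [-0.3  0.   1.2] g 0.0
-> [ 0.54 -0.02  0.2 ] travel [-0.0062, -0.1635, 0.0736] turn [0.57, 0.15, 41.0] rows 4.8
-> [ 0.461 -0.168  0.1  ] travel [-0.1146, -0.123, 0.1] turn [0.0, 0.0, 41.0] rows 4.8
-> [ 0.461 -0.168  0.019] travel [0.0, 0.0, 0.081] turn [0.0, 0.0, 0.0] rows 1.6
```

Request:
step_arm --commands '[{"travel":[-0.001,-0.033,0.01],"turn":[0,0,8.2]},{"travel":[-0.002,-0.065,0.025],"turn":[0,0,16.4]},{"travel":[-0.004,-0.098,0.04],"turn":[0,0,24.6]},{"travel":[-0.005,-0.13,0.055],"turn":[0,0,32.8]},{"travel":[-0.006,-0.163,0.07],"turn":[0,0,41]}]'

```text
time: 5.4
position: [0.536, -0.0208, 0.198]
tool_rot: [-1.831, -2.552, -0.002]
ft_force: [1.2, -0.4, 0.1]
grip_width: 0.501
grip_force: 0.0
```

Request:
step_arm --commands '[{"travel":[-0.023,-0.025,0.02],"turn":[0,0,8.2]},{"travel":[-0.046,-0.049,0.04],"turn":[0,0,16.4]},{"travel":[-0.069,-0.074,0.06],"turn":[0,0,24.6]},{"travel":[-0.092,-0.098,0.08],"turn":[0,0,32.8]},{"travel":[-0.1146,-0.123,0.1],"turn":[0,0,41]}]'

```text
time: 5.9
position: [0.4571, -0.169, 0.0978]
tool_rot: [-2.608, -1.749, -0.003]
ft_force: [0.1, -1.1, 0.0]
grip_width: 0.501
grip_force: 0.0
```

Request:
step_arm --commands '[{"travel":[0,0,0],"turn":[0,0,0]},{"travel":[0,0,0],"turn":[0,0,0]},{"travel":[0,0,0],"turn":[0,0,0]}]'

```text
time: 6.2
position: [0.459, -0.1672, 0.0992]
tool_rot: [-2.602, -1.76, -0.004]
ft_force: [0.4, 0.1, -0.2]
grip_width: 0.502
grip_force: 0.0
```

```bash
python3 - <<'E'
from h import *
plan([(.461,-.1684,.019,-22)])
E
```

```text
t 6.2 p [ 0.459  -0.1672  0.0992] yaw -21.9 w 0.502 F [ 0.4  0.1 -0.2] g 0.0
-> [ 0.461 -0.168  0.019] travel [-0.0006, 0.0022, 0.0802] turn [0.05, -0.14, 0.14] rows 1.6
```

Request:
step_arm --commands '[{"travel":[-0.0006,0.0022,0.03],"turn":[0,0,0]},{"travel":[-0.0006,0.0022,0.055],"turn":[0,0,0]},{"travel":[-0.0006,0.0022,0.072],"turn":[0,0,0]},{"travel":[-0.0006,0.0022,0.08],"turn":[0,0,0]},{"travel":[-0.0006,0.0022,0.08],"turn":[0,0,0]}]'

```text
time: 6.7
position: [0.4607, -0.1685, 0.0186]
tool_rot: [-2.601, -1.759, -0.002]
ft_force: [0.2, -0.2, 0.7]
grip_width: 0.498
grip_force: 0.0
```

Request:
step_arm --commands '[{"travel":[0,0,0],"turn":[0,0,0]},{"travel":[0,0,0],"turn":[0,0,0]},{"travel":[0,0,0],"turn":[0,0,0]},{"travel":[0,0,0],"turn":[0,0,0]},{"travel":[0,0,0],"turn":[0,0,0]}]' --gripper 0 --force 35

```text
time: 7.2
position: [0.4602, -0.1694, 0.0191]
tool_rot: [-2.604, -1.757, -0.003]
ft_force: [0.3, -0.7, 0.5]
grip_width: 0.133
grip_force: 0.2
```

Request:
step_arm --commands '[{"travel":[0,0,0],"turn":[0,0,0]},{"travel":[0,0,0],"turn":[0,0,0]},{"travel":[0,0,0],"turn":[0,0,0]}]'

```text
time: 7.5
position: [0.4602, -0.1694, 0.019]
tool_rot: [-2.604, -1.756, -0.003]
ft_force: [0.3, 0.4, 1.0]
grip_width: 0.103
grip_force: 35.0
```

Request:
step_arm --commands '[{"travel":[0,0,-0.03],"turn":[0,0,0]},{"travel":[0,0,-0.07],"turn":[0,0,0]},{"travel":[0,0,-0.11],"turn":[0,0,0]},{"travel":[0,0,-0.15],"turn":[0,0,0]},{"travel":[0,0,-0.2],"turn":[0,0,0]}]'

```text
time: 8.0
position: [0.4585, -0.1695, 0.2192]
tool_rot: [-2.602, -1.755, 0.001]
ft_force: [1.1, 1.5, -0.3]
grip_width: 0.102
grip_force: 35.0
```

```bash
python3 - <<'E'
from h import *
# sorter frame -> world
def S(x,y,z): 
    a=np.radians(7.8); return (.580+x*np.cos(a)-y*np.sin(a), .1735+x*np.sin(a)+y*np.cos(a), z)
print(S(-.1,0,.16))
plan([(.461,-.03,.22,0),(*S(-.1,0,.22),7.8),(*S(-.1,0,.165),7.8),(*S(-.1,0,.115),7.8)])
E
```

```text
(np.float64(0.4809252159528556), np.float64(0.15992844275656956), 0.16)
t 8.0 p [ 0.4585 -0.1695  0.2192] yaw -22.0 w 0.102 F [ 1.1  1.5 -0.3] g 35.0
-> [ 0.461 -0.03   0.22 ] travel [0.1303, -0.0499, -0.0005] turn [-0.14, -0.1, -22.02] rows 2.8
-> [0.481 0.16  0.22 ] travel [0.1899, 0.0199, 0.0] turn [0.0, 0.0, -7.8] rows 3.8
-> [0.481 0.16  0.165] travel [0.0, 0.0, 0.055] turn [0.0, 0.0, 0.0] rows 1.1
-> [0.481 0.16  0.115] travel [0.0, 0.0, 0.05] turn [0.0, 0.0, 0.0] rows 1.0
```

Request:
step_arm --commands '[{"travel":[0.026,-0.01,0],"turn":[0,0,-4.4]},{"travel":[0.052,-0.02,0],"turn":[0,0,-8.8]},{"travel":[0.078,-0.03,0],"turn":[0,0,-13.2]},{"travel":[0.104,-0.04,0],"turn":[0,0,-17.6]},{"travel":[0.1303,-0.0499,0],"turn":[0,0,-22]}]'

```text
time: 8.5
position: [0.4619, -0.0293, 0.2188]
tool_rot: [-2.217, -2.224, -0.002]
ft_force: [-0.1, -0.5, -0.6]
grip_width: 0.099
grip_force: 35.0
```

Request:
step_arm --commands '[{"travel":[0.04,0.004,0],"turn":[0,0,-1.6]},{"travel":[0.08,0.008,0],"turn":[0,0,-3.2]},{"travel":[0.12,0.012,0],"turn":[0,0,-4.8]},{"travel":[0.16,0.016,0],"turn":[0,0,-6.4]},{"travel":[0.1899,0.0199,0],"turn":[0,0,-7.8]}]'

```text
time: 9.0
position: [0.4817, 0.1624, 0.219]
tool_rot: [-2.06, -2.37, -0.002]
ft_force: [0.5, -0.6, -0.3]
grip_width: 0.101
grip_force: 35.0
```

Request:
step_arm --commands '[{"travel":[0,0,0.02],"turn":[0,0,0]},{"travel":[0,0,0.04],"turn":[0,0,0]},{"travel":[0,0,0.055],"turn":[0,0,0]},{"travel":[0,0,0.055],"turn":[0,0,0]}]'

```text
time: 9.4
position: [0.4808, 0.1588, 0.162]
tool_rot: [-2.064, -2.366, 0.005]
ft_force: [-0.3, -1.1, -1.2]
grip_width: 0.1
grip_force: 35.0
```

```bash
python3 - <<'E'
from h import *
plan([(.4809,.1599,.165,7.8),(.4809,.1599,.113,7.8)])
snap("top","t2",(140,150,310,320),2)
snap("side","s2",(290,130,430,270),4)
E
```

```text
t 9.4 p [0.4808 0.1588 0.162 ] yaw 7.8 w 0.1 F [-0.3 -1.1 -1.2] g 35.0
-> [0.481 0.16  0.165] travel [0.0011, 0.0002, -0.003] turn [-0.22, 0.04, -0.01] rows 0.1
-> [0.481 0.16  0.113] travel [0.0, 0.0, 0.052] turn [0.0, 0.0, 0.0] rows 1.0
```

View pics/s2.png

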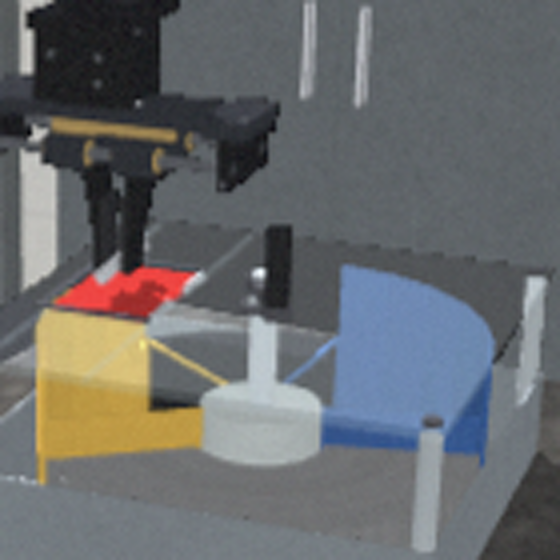

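The bolt is held level over the middle of the red flap (crop 130,285), and the knob at (258,275) is clear of the gripper body. Now I'll push it down.

Request:
step_arm --commands '[{"travel":[0,0,0.013],"turn":[0,0,0]},{"travel":[0,0,0.026],"turn":[0,0,0]},{"travel":[0,0,0.039],"turn":[0,0,0]},{"travel":[0,0,0.051],"turn":[0,0,0]},{"travel":[0,0,0.051],"turn":[0,0,0]}]'

```text
time: 10.0
position: [0.4802, 0.1592, 0.1109]
tool_rot: [-2.063, -2.365, 0.005]
ft_force: [-3.4, -0.3, -1.5]
grip_width: 0.097
grip_force: 37.4
```

Request:
step_arm --commands '[{"travel":[0,0,0],"turn":[0,0,0]},{"travel":[0,0,0],"turn":[0,0,0]},{"travel":[0,0,0],"turn":[0,0,0]},{"travel":[0,0,0],"turn":[0,0,0]},{"travel":[0,0,0],"turn":[0,0,0]}]' --gripper 0.25

```text
time: 10.5
position: [0.4821, 0.1598, 0.1134]
tool_rot: [-2.064, -2.367, -0.002]
ft_force: [-3.5, 0.1, -0.3]
grip_width: 0.244
grip_force: 1.4
```

```bash
python3 - <<'E'
from h import *
plan([])
snap("side","s3",(290,150,430,290),4)
E
```

```text
t 10.5 p [0.4821 0.1598 0.1134] yaw 7.8 w 0.244 F [-3.5  0.1 -0.3] g 1.4
```

View pics/s3.png

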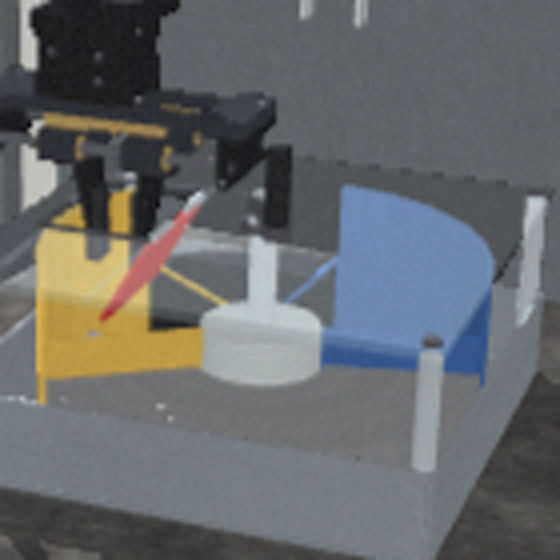

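The flap is open about 60° and the bolt has gone from the fingers. I'll raise the tool, go for bolt D and check the flap on the way.

```bash
python3 - <<'E'
from h import *
plan([(.481,.16,.22,7.8),(.49,0,.22,-29),(.475,-.14,.16,-64),(.4619,-.2678,.1,-97)])
E
```

```text
t 10.55 p [0.4821 0.1598 0.1134] yaw 7.8 w 0.248 F [-3.4 -0.8  0.5] g 1.4
-> [0.481 0.16  0.22 ] travel [0.0005, -0.0011, -0.1066] turn [0.03, -0.09, 0.01] rows 2.1
-> [0.49 0.   0.22] travel [-0.1597, -0.0128, 0.0] turn [0.0, 0.0, 36.8] rows 4.3
-> [ 0.475 -0.14   0.16 ] travel [-0.1297, 0.0548, 0.06] turn [0.0, 0.0, 35.0] rows 4.1
-> [ 0.462 -0.268  0.1  ] travel [-0.0678, 0.1091, 0.06] turn [0.0, 0.0, 33.0] rows 3.8
```

Request:
step_arm --commands '[{"travel":[0,0,-0.02],"turn":[0,0,0]},{"travel":[0,0,-0.04],"turn":[0,0,0]},{"travel":[0,0,-0.06],"turn":[0,0,0]},{"travel":[0,0,-0.085],"turn":[0,0,0]},{"travel":[0,0,-0.107],"turn":[0,0,0]}]'

```text
time: 11.05
position: [0.4841, 0.16, 0.2226]
tool_rot: [2.064, 2.366, 0.01]
ft_force: [-0.5, -0.4, -0.5]
grip_width: 0.249
grip_force: 0.0
```

Request:
step_arm --commands '[{"travel":[-0.032,-0.003,0],"turn":[0,0,7.4]},{"travel":[-0.064,-0.005,0],"turn":[0,0,14.7]},{"travel":[-0.096,-0.008,0],"turn":[0,0,22]},{"travel":[-0.128,-0.01,0],"turn":[0,0,29.4]},{"travel":[-0.1597,-0.0128,0],"turn":[0,0,36.8]}]' --gripper 0.5

```text
time: 11.55
position: [0.493, -0.0018, 0.2213]
tool_rot: [2.71, 1.587, 0.009]
ft_force: [0.3, -0.3, -1.0]
grip_width: 0.491
grip_force: 0.0
```

Request:
step_arm --commands '[{"travel":[-0.026,0.011,0.012],"turn":[0,0,7]},{"travel":[-0.052,0.022,0.024],"turn":[0,0,14]},{"travel":[-0.078,0.033,0.036],"turn":[0,0,21]},{"travel":[-0.104,0.044,0.048],"turn":[0,0,28]},{"travel":[-0.1297,0.0548,0.06],"turn":[0,0,35]}]'

```text
time: 12.05
position: [0.4779, -0.1421, 0.1605]
tool_rot: [3.062, 0.699, 0.009]
ft_force: [0.2, 0.6, 0.5]
grip_width: 0.496
grip_force: 0.0
```

```bash
python3 - <<'E'
from h import *
plan([(.4619,-.2678,.1,-97),(.4619,-.2678,.019,-97)])
bolts()
snap("top","t3",(140,150,310,320),3)
snap("side","s3b")
a=cv2.imread("pics/s3b_full.png")[150:290,280:430]; b=cv2.imread("pics/t3_full.png")[150:320,140:310]
cv2.imwrite("pics/c3.png",np.hstack([cv2.resize(a,(400,373)),cv2.resize(b,(373,373))]))
E
```

```text
t 12.05 p [ 0.4779 -0.1421  0.1605] yaw -64.3 w 0.496 F [0.2 0.6 0.5] g 0.0
-> [ 0.462 -0.268  0.1  ] travel [-0.0693, 0.1062, 0.0604] turn [0.02, -0.32, 32.71] rows 3.8
-> [ 0.462 -0.268  0.019] travel [0.0, 0.0, 0.081] turn [0.0, 0.0, 0.0] rows 1.6Traceback (most recent call last):
  File "<stdin>", line 3, in <module>
  File "h.py", line 40, in bolts
    v,u=np.nonzero(l==i); W=np.array([px2w("top",a+x0,b+y0,.011)[:2] for a,b in zip(u,v)])
                                      ~~~~^^^^^^^^^^^^^^^^^^^^^^
  File "h.py", line 10, in px2w
    c,d=ray(n,u,v); return c+d*(z-c[2])/d[2]
        ~~~^^^^^^^
  File "h.py", line 5, in ray
    m=ctrl.camera_model(n); R=np.array(m["R"]);t=np.array(m["t"])
ValueError: time passes only in moves, steps and waits
```

```bash
sed -i 's/m=ctrl.camera_model(n)/m=CM[n]/; s/^def ray/CM={n:ctrl.camera_model(n) for n in ("top","side")}\ndef ray/' h.py
python3 - <<'E'
from h import *
plan([(.4619,-.2678,.1,-97),(.4619,-.2678,.019,-97)])
snap("top","t3",(140,150,310,320),3)
bolts("pics/t3_full.png")
snap("side","s3b")
a=cv2.imread("pics/s3b_full.png")[150:290,280:430]; b=cv2.imread("pics/t3_full.png")[150:320,140:310]
cv2.imwrite("pics/c3.png",np.hstack([cv2.resize(a,(400,373)),cv2.resize(b,(373,373))]))
E
```

```text
t 12.1 p [ 0.4756 -0.1474  0.1589] yaw -64.9 w 0.501 F [-2.7 -2.7 -1.1] g 0.0
-> [ 0.462 -0.268  0.1  ] travel [-0.0636, 0.103, 0.0592] turn [0.17, -0.12, 32.09] rows 3.7
-> [ 0.462 -0.268  0.019] travel [0.0, 0.0, 0.081] turn [0.0, 0.0, 0.0] rows 1.6
bolt [ 0.4945 -0.2065] len 0.1936 closing yaw 184.62398025758563
bolt [ 0.5802 -0.3608] len 0.0689 closing yaw 184.35114595475193
bolt [ 0.4779 -0.365 ] len 0.0535 closing yaw -73.58036601504634
```

View pics/c3.png

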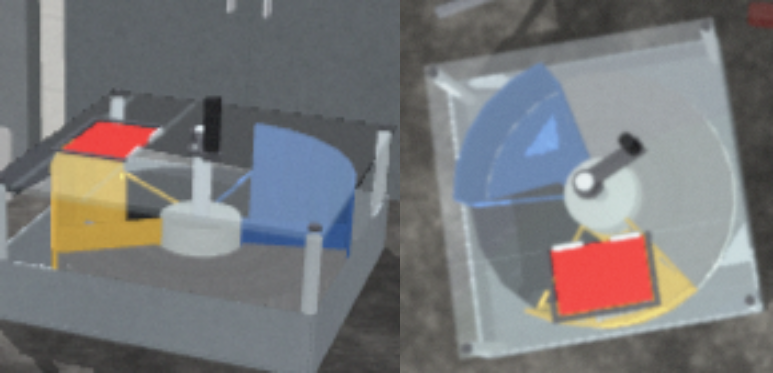

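The flap (crop left 110,138) is flush and clear, and bolt E is inside (glint at 88,222). The crank hasn't moved. Next is bolt D.

Request:
step_arm --commands '[{"travel":[-0.013,0.021,0.012],"turn":[0,0,6.5]},{"travel":[-0.026,0.042,0.024],"turn":[0,0,13]},{"travel":[-0.039,0.063,0.036],"turn":[0,0,19.5]},{"travel":[-0.053,0.084,0.048],"turn":[0,0,26]},{"travel":[-0.066,0.1045,0.06],"turn":[0,0,32.4]}]'

```text
time: 12.7
position: [0.4649, -0.2632, 0.1002]
tool_rot: [-3.136, 0.177, -0.007]
ft_force: [1.2, -0.7, 1.3]
grip_width: 0.498
grip_force: 0.0
```

Request:
step_arm --commands '[{"travel":[0,0,0],"turn":[0,0,0]},{"travel":[0,0,0],"turn":[0,0,0]},{"travel":[0,0,0],"turn":[0,0,0]}]'

```text
time: 13.0
position: [0.4645, -0.2616, 0.1003]
tool_rot: [-3.135, 0.169, -0.004]
ft_force: [0.6, 0.5, 0.3]
grip_width: 0.5
grip_force: 0.0
```

```bash
python3 - <<'E'
from h import *
plan([(.4619,-.2678,.019,-97)])
E
```

```text
t 13.0 p [ 0.4645 -0.2616  0.1003] yaw -96.2 w 0.5 F [0.6 0.5 0.3] g 0.0
-> [ 0.462 -0.268  0.019] travel [-0.0021, 0.0067, 0.0813] turn [-0.13, -0.13, 0.83] rows 1.6
```

Request:
step_arm --commands '[{"travel":[-0.0021,0.0065,0.03],"turn":[0,0,0.8]},{"travel":[-0.0021,0.0065,0.055],"turn":[0,0,0.8]},{"travel":[-0.0021,0.0065,0.072],"turn":[0,0,0.8]},{"travel":[-0.0021,0.0065,0.081],"turn":[0,0,0.8]},{"travel":[-0.0021,0.0065,0.081],"turn":[0,0,0.8]}]'

```text
time: 13.5
position: [0.461, -0.268, 0.0186]
tool_rot: [-3.133, 0.193, -0.001]
ft_force: [-1.1, -0.3, 0.5]
grip_width: 0.497
grip_force: 0.0
```

Request:
step_arm --commands '[{"travel":[0,0,0],"turn":[0,0,0]},{"travel":[0,0,0],"turn":[0,0,0]},{"travel":[0,0,0],"turn":[0,0,0]},{"travel":[0,0,0],"turn":[0,0,0]},{"travel":[0,0,0],"turn":[0,0,0]}]' --gripper 0 --force 35

```text
time: 14.0
position: [0.4603, -0.269, 0.0188]
tool_rot: [-3.134, 0.197, -0.002]
ft_force: [0.3, 1.1, -0.1]
grip_width: 0.13
grip_force: 0.3
```

Request:
step_arm --commands '[{"travel":[0,0,0],"turn":[0,0,0]},{"travel":[0,0,0],"turn":[0,0,0]},{"travel":[0,0,0],"turn":[0,0,0]}]'

```text
time: 14.3
position: [0.4603, -0.269, 0.0188]
tool_rot: [-3.134, 0.197, -0.001]
ft_force: [-0.3, 0.8, 1.0]
grip_width: 0.101
grip_force: 35.0
```

Request:
step_arm --commands '[{"travel":[0,0,-0.03],"turn":[0,0,0]},{"travel":[0,0,-0.07],"turn":[0,0,0]},{"travel":[0,0,-0.11],"turn":[0,0,0]},{"travel":[0,0,-0.15],"turn":[0,0,0]},{"travel":[0,0,-0.2],"turn":[0,0,0]}]'

```text
time: 14.8
position: [0.4588, -0.2689, 0.219]
tool_rot: [-3.133, 0.198, 0.003]
ft_force: [1.0, 0.2, -0.9]
grip_width: 0.101
grip_force: 35.0
```

```bash
python3 - <<'E'
from h import *
plan([(.47,-.14,.22,-62),(.48,0,.22,-27),(.4809,.1599,.22,7.8),(.4809,.1599,.163,7.8),(.4809,.1599,.112,7.8)])
E
```

```text
t 14.8 p [ 0.4588 -0.2689  0.219 ] yaw -97.2 w 0.101 F [ 1.   0.2 -0.9] g 35.0
-> [ 0.47 -0.14  0.22] travel [-0.0051, -0.1293, -0.0007] turn [-0.16, 0.08, -35.22] rows 4.1
-> [0.48 0.   0.22] travel [0.0746, -0.1189, 0.0] turn [0.0, 0.0, -35.0] rows 4.1
-> [0.481 0.16  0.22 ] travel [0.1429, -0.0718, 0.0] turn [0.0, 0.0, -34.8] rows 4.1
-> [0.481 0.16  0.163] travel [0.0, 0.0, 0.057] turn [0.0, 0.0, 0.0] rows 1.1
-> [0.481 0.16  0.112] travel [0.0, 0.0, 0.051] turn [0.0, 0.0, 0.0] rows 1.0
```

Request:
step_arm --commands '[{"travel":[-0.001,-0.026,0],"turn":[0,0,-7]},{"travel":[-0.002,-0.052,0],"turn":[0,0,-14]},{"travel":[-0.003,-0.078,0],"turn":[0,0,-21]},{"travel":[-0.004,-0.104,0],"turn":[0,0,-28]},{"travel":[-0.0051,-0.1293,0],"turn":[0,0,-35.2]}]'

```text
time: 15.3
position: [0.4709, -0.1395, 0.2187]
tool_rot: [-3.045, -0.767, -0.002]
ft_force: [0.0, -0.0, -1.4]
grip_width: 0.102
grip_force: 35.0
```

Request:
step_arm --commands '[{"travel":[0.015,-0.024,0],"turn":[0,0,-7]},{"travel":[0.03,-0.048,0],"turn":[0,0,-14]},{"travel":[0.045,-0.072,0],"turn":[0,0,-21]},{"travel":[0.06,-0.095,0],"turn":[0,0,-28]},{"travel":[0.0746,-0.1189,0],"turn":[0,0,-35]}]'

```text
time: 15.8
position: [0.481, 0.0004, 0.2189]
tool_rot: [-2.674, -1.647, -0.002]
ft_force: [0.9, -0.4, -0.5]
grip_width: 0.101
grip_force: 35.0
```

Request:
step_arm --commands '[{"travel":[0.029,-0.014,0],"turn":[0,0,-7]},{"travel":[0.057,-0.029,0],"turn":[0,0,-14]},{"travel":[0.086,-0.043,0],"turn":[0,0,-21]},{"travel":[0.114,-0.057,0],"turn":[0,0,-28]},{"travel":[0.1429,-0.0718,0],"turn":[0,0,-34.8]}]'

```text
time: 16.3
position: [0.4819, 0.1603, 0.2191]
tool_rot: [-2.059, -2.372, -0.002]
ft_force: [0.5, 0.1, -0.6]
grip_width: 0.097
grip_force: 35.0
```

Request:
step_arm --commands '[{"travel":[0,0,0],"turn":[0,0,0]},{"travel":[0,0,0],"turn":[0,0,0]}]'

```text
time: 16.5
position: [0.4818, 0.1595, 0.2189]
tool_rot: [-2.064, -2.368, -0.0]
ft_force: [0.5, -0.5, -0.2]
grip_width: 0.104
grip_force: 35.0
```

```bash
python3 - <<'E'
from h import *
plan([(.4809,.1599,.163,7.8),(.4809,.1599,.112,7.8)])
snap("side","s4"); bolts()
E
```

```text
t 16.5 p [0.4818 0.1595 0.2189] yaw 7.8 w 0.104 F [ 0.5 -0.5 -0.2] g 35.0
-> [0.481 0.16  0.163] travel [0.0005, -0.0009, 0.0559] turn [0.0, -0.02, 0.04] rows 1.1
-> [0.481 0.16  0.112] travel [0.0, 0.0, 0.051] turn [0.0, 0.0, 0.0] rows 1.0
bolt [ 0.5861 -0.1513] len 0.0563 closing yaw -88.59882162015964
bolt [ 0.5802 -0.3617] len 0.0671 closing yaw 184.6722973871926
bolt [ 0.4779 -0.3649] len 0.0536 closing yaw -74.05003142336346
```

Request:
step_arm --commands '[{"travel":[0.0005,-0.001,0.03],"turn":[0,0,0]},{"travel":[0.0005,-0.001,0.055],"turn":[0,0,0]},{"travel":[0.0005,-0.001,0.073],"turn":[0,0,0]},{"travel":[0.0005,-0.001,0.09],"turn":[0,0,0]},{"travel":[0.0005,-0.001,0.107],"turn":[0,0,0]}]'

```text
time: 17.1
position: [0.4819, 0.1585, 0.1125]
tool_rot: [2.069, 2.364, 0.005]
ft_force: [-1.3, -0.5, 1.8]
grip_width: 0.103
grip_force: 36.6
```

Request:
step_arm --commands '[{"travel":[0,0,0],"turn":[0,0,0]},{"travel":[0,0,0],"turn":[0,0,0]},{"travel":[0,0,0],"turn":[0,0,0]},{"travel":[0,0,0],"turn":[0,0,0]},{"travel":[0,0,0],"turn":[0,0,0]}]' --gripper 0.25

```text
time: 17.6
position: [0.4811, 0.1597, 0.1128]
tool_rot: [-2.065, -2.367, -0.003]
ft_force: [-3.1, -2.5, -0.2]
grip_width: 0.245
grip_force: 1.4
```

Request:
step_arm --commands '[{"travel":[0,0,-0.02],"turn":[0,0,0]},{"travel":[0,0,-0.04],"turn":[0,0,0]},{"travel":[0,0,-0.06],"turn":[0,0,0]},{"travel":[0,0,-0.085],"turn":[0,0,0]},{"travel":[0,0,-0.107],"turn":[0,0,0]}]'

```text
time: 18.1
position: [0.4825, 0.1604, 0.2217]
tool_rot: [2.064, 2.366, 0.009]
ft_force: [0.4, 0.2, -1.1]
grip_width: 0.244
grip_force: 0.0
```

```bash
python3 - <<'E'
from h import *
plan([(.514,-.014,.22,6.5),(.547,-.188,.18,5.5),(.5802,-.3617,.1,4.6),(.5802,-.3617,.019,4.6)])
E
```

```text
t 18.1 p [0.4825 0.1604 0.2217] yaw 7.8 w 0.244 F [ 0.4  0.2 -1.1] g 0.0
-> [ 0.514 -0.014  0.22 ] travel [-0.1771, 0.0075, 0.0012] turn [0.31, -0.17, 1.31] rows 3.5
-> [ 0.547 -0.188  0.18 ] travel [-0.1766, 0.0131, 0.04] turn [0.0, 0.0, 1.0] rows 3.6
-> [ 0.58  -0.362  0.1  ] travel [-0.1761, 0.0164, 0.08] turn [0.0, 0.0, 0.9] rows 3.9
-> [ 0.58  -0.362  0.019] travel [0.0, 0.0, 0.081] turn [0.0, 0.0, 0.0] rows 1.6
```

Request:
step_arm --commands '[{"travel":[-0.035,0.0015,0],"turn":[0,0,0.3]},{"travel":[-0.07,0.003,0],"turn":[0,0,0.5]},{"travel":[-0.106,0.0045,0],"turn":[0,0,0.8]},{"travel":[-0.142,0.006,0],"turn":[0,0,1]},{"travel":[-0.1771,0.0075,0],"turn":[0,0,1.3]}]' --gripper 0.5

```text
time: 18.6
position: [0.5142, -0.016, 0.2204]
tool_rot: [2.09, 2.342, 0.008]
ft_force: [1.0, -0.4, -0.2]
grip_width: 0.491
grip_force: 0.0
```

Request:
step_arm --commands '[{"travel":[-0.035,0.0026,0.008],"turn":[0,0,0.2]},{"travel":[-0.07,0.005,0.016],"turn":[0,0,0.4]},{"travel":[-0.106,0.008,0.024],"turn":[0,0,0.6]},{"travel":[-0.142,0.0105,0.032],"turn":[0,0,0.8]},{"travel":[-0.1766,0.0131,0.04],"turn":[0,0,1]}]'

```text
time: 19.1
position: [0.5474, -0.1904, 0.1797]
tool_rot: [2.109, 2.323, 0.006]
ft_force: [-0.2, -0.5, 0.2]
grip_width: 0.498
grip_force: 0.0
```

Request:
step_arm --commands '[{"travel":[-0.035,0.0033,0.016],"turn":[0,0,0.2]},{"travel":[-0.07,0.0066,0.032],"turn":[0,0,0.4]},{"travel":[-0.106,0.01,0.048],"turn":[0,0,0.6]},{"travel":[-0.142,0.013,0.064],"turn":[0,0,0.8]},{"travel":[-0.1761,0.0164,0.08],"turn":[0,0,0.9]}]'

```text
time: 19.6
position: [0.5806, -0.3643, 0.0987]
tool_rot: [2.127, 2.307, 0.003]
ft_force: [-0.1, 0.9, 0.3]
grip_width: 0.5
grip_force: 0.0
```

Request:
step_arm --commands '[{"travel":[0,0,0],"turn":[0,0,0]},{"travel":[0,0,0],"turn":[0,0,0]},{"travel":[0,0,0],"turn":[0,0,0]}]'

```text
time: 19.9
position: [0.5802, -0.361, 0.0995]
tool_rot: [2.128, 2.31, 0.005]
ft_force: [-0.4, 0.1, -0.1]
grip_width: 0.497
grip_force: 0.0
```

```bash
python3 - <<'E'
from h import *
plan([(.5802,-.3617,.019,4.6)])
snap("top","t5"); snap("side","s5")
a=cv2.imread("pics/s5_full.png")[150:290,280:430]; b=cv2.imread("pics/t5_full.png")[190:310,340:480]
cv2.imwrite("pics/c5.png",np.hstack([cv2.resize(a,(400,373)),cv2.resize(b,(400,373))]))
E
```

```text
t 19.9 p [ 0.5802 -0.361   0.0995] yaw 4.7 w 0.497 F [-0.4  0.1 -0.1] g 0.0
-> [ 0.58  -0.362  0.019] travel [-0.0008, -0.0003, 0.0805] turn [0.17, -0.08, 0.11] rows 1.6
```

View pics/c5.png

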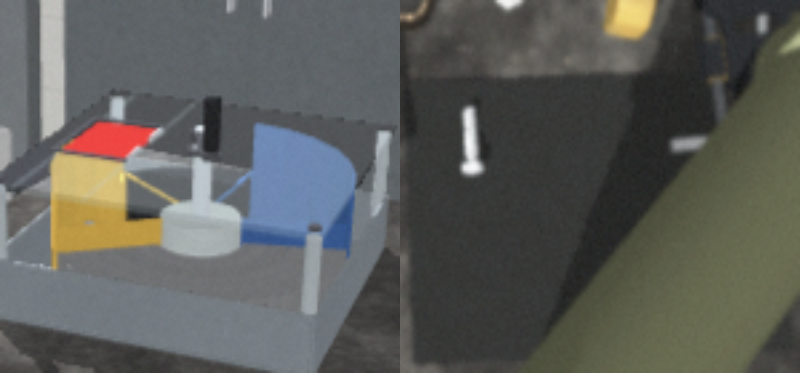

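The flap is shut and clear again, with two bolts inside. The mat shows A unchanged, the tail of B at (685,143), and D and E gone. Now I'll grasp B.

Request:
step_arm --commands '[{"travel":[-0.0006,0,0.03],"turn":[0,0,0]},{"travel":[-0.0006,0,0.055],"turn":[0,0,0]},{"travel":[-0.0006,0,0.072],"turn":[0,0,0]},{"travel":[-0.0006,0,0.0805],"turn":[0,0,0]},{"travel":[-0.0006,0,0.0805],"turn":[0,0,0]}]'

```text
time: 20.5
position: [0.5796, -0.3621, 0.0187]
tool_rot: [-2.129, -2.31, -0.004]
ft_force: [-0.6, 0.4, -0.9]
grip_width: 0.506
grip_force: 0.0
```

Request:
step_arm --commands '[{"travel":[0,0,0],"turn":[0,0,0]},{"travel":[0,0,0],"turn":[0,0,0]},{"travel":[0,0,0],"turn":[0,0,0]},{"travel":[0,0,0],"turn":[0,0,0]},{"travel":[0,0,0],"turn":[0,0,0]}]' --gripper 0 --force 35

```text
time: 21.0
position: [0.5791, -0.3626, 0.0182]
tool_rot: [-2.13, -2.309, -0.003]
ft_force: [0.4, 0.6, -0.4]
grip_width: 0.134
grip_force: 0.2
```

Request:
step_arm --commands '[{"travel":[0,0,0],"turn":[0,0,0]},{"travel":[0,0,0],"turn":[0,0,0]},{"travel":[0,0,0],"turn":[0,0,0]}]'

```text
time: 21.3
position: [0.5791, -0.3626, 0.0182]
tool_rot: [-2.13, -2.309, -0.003]
ft_force: [0.5, 0.5, 0.1]
grip_width: 0.097
grip_force: 35.0
```

Request:
step_arm --commands '[{"travel":[0,0,-0.03],"turn":[0,0,0]},{"travel":[0,0,-0.07],"turn":[0,0,0]},{"travel":[0,0,-0.11],"turn":[0,0,0]},{"travel":[0,0,-0.15],"turn":[0,0,0]},{"travel":[0,0,-0.2],"turn":[0,0,0]}]'

```text
time: 21.8
position: [0.5778, -0.3622, 0.2181]
tool_rot: [-2.128, -2.306, -0.002]
ft_force: [0.6, -0.8, -0.6]
grip_width: 0.098
grip_force: 35.0
```

```bash
python3 - <<'E'
from h import *
plan([(.547,-.188,.22,5.5),(.514,-.014,.22,6.5),(.4809,.1599,.22,7.8),(.4809,.1599,.112,7.8)])
E
```

```text
t 21.8 p [ 0.5778 -0.3622  0.2181] yaw 4.6 w 0.098 F [ 0.6 -0.8 -0.6] g 35.0
-> [ 0.547 -0.188  0.22 ] travel [0.1761, -0.0168, -0.0013] turn [-0.1, -0.19, -0.91] rows 3.5
-> [ 0.514 -0.014  0.22 ] travel [0.1764, -0.0162, 0.0] turn [0.0, 0.0, -1.0] rows 3.5
-> [0.481 0.16  0.22 ] travel [0.1765, -0.0132, 0.0] turn [0.0, 0.0, -1.3] rows 3.5
-> [0.481 0.16  0.112] travel [0.0, 0.0, 0.108] turn [0.0, 0.0, 0.0] rows 2.2
```

Request:
step_arm --commands '[{"travel":[0.035,-0.0033,0],"turn":[0,0,-0.2]},{"travel":[0.07,-0.0066,0],"turn":[0,0,-0.4]},{"travel":[0.106,-0.01,0],"turn":[0,0,-0.6]},{"travel":[0.142,-0.0135,0],"turn":[0,0,-0.8]},{"travel":[0.1761,-0.0168,0],"turn":[0,0,-0.9]}]'

```text
time: 22.3
position: [0.5473, -0.1871, 0.2181]
tool_rot: [-2.111, -2.325, -0.003]
ft_force: [0.1, -0.2, -0.4]
grip_width: 0.098
grip_force: 35.0
```

Request:
step_arm --commands '[{"travel":[0.035,-0.0033,0],"turn":[0,0,-0.2]},{"travel":[0.07,-0.0066,0],"turn":[0,0,-0.4]},{"travel":[0.106,-0.01,0],"turn":[0,0,-0.6]},{"travel":[0.142,-0.0132,0],"turn":[0,0,-0.8]},{"travel":[0.1764,-0.0162,0],"turn":[0,0,-1]}]'

```text
time: 22.8
position: [0.5141, -0.0133, 0.2186]
tool_rot: [-2.091, -2.343, -0.003]
ft_force: [-0.0, 0.3, -0.3]
grip_width: 0.1
grip_force: 35.0
```

Request:
step_arm --commands '[{"travel":[0.035,-0.0026,0],"turn":[0,0,-0.3]},{"travel":[0.07,-0.0052,0],"turn":[0,0,-0.5]},{"travel":[0.106,-0.008,0],"turn":[0,0,-0.8]},{"travel":[0.142,-0.0106,0],"turn":[0,0,-1]},{"travel":[0.1765,-0.0132,0],"turn":[0,0,-1.3]}]'

```text
time: 23.3
position: [0.4811, 0.1604, 0.2188]
tool_rot: [-2.064, -2.367, -0.003]
ft_force: [0.3, 0.5, -1.0]
grip_width: 0.1
grip_force: 35.0
```

Request:
step_arm --commands '[{"travel":[0,0,0],"turn":[0,0,0]},{"travel":[0,0,0],"turn":[0,0,0]}]'

```text
time: 23.5
position: [0.4814, 0.1595, 0.2186]
tool_rot: [-2.063, -2.369, -0.001]
ft_force: [0.8, -0.5, -0.5]
grip_width: 0.097
grip_force: 35.0
```

```bash
python3 - <<'E'
from h import *
plan([(.4809,.1599,.112,7.8)])
E
```

```text
t 23.5 p [0.4814 0.1595 0.2186] yaw 7.9 w 0.097 F [ 0.8 -0.5 -0.5] g 35.0
-> [0.481 0.16  0.112] travel [0.0004, -0.0005, 0.1066] turn [0.03, -0.04, 0.11] rows 2.1
```

Request:
step_arm --commands '[{"travel":[0.0004,-0.0005,0.03],"turn":[0,0,0]},{"travel":[0.0004,-0.0005,0.055],"turn":[0,0,0]},{"travel":[0.0004,-0.0005,0.073],"turn":[0,0,0]},{"travel":[0.0004,-0.0005,0.09],"turn":[0,0,0]},{"travel":[0.0004,-0.0005,0.107],"turn":[0,0,0]}]'

```text
time: 24.0
position: [0.4822, 0.1578, 0.1119]
tool_rot: [2.069, 2.364, 0.004]
ft_force: [0.1, 0.3, 1.9]
grip_width: 0.101
grip_force: 36.6
```

Request:
step_arm --commands '[{"travel":[0,0,0],"turn":[0,0,0]},{"travel":[0,0,0],"turn":[0,0,0]},{"travel":[0,0,0],"turn":[0,0,0]},{"travel":[0,0,0],"turn":[0,0,0]},{"travel":[0,0,0],"turn":[0,0,0]}]' --gripper 0.25

```text
time: 24.5
position: [0.4813, 0.1593, 0.1123]
tool_rot: [-2.065, -2.367, -0.003]
ft_force: [-3.4, -1.4, -0.3]
grip_width: 0.246
grip_force: 1.4
```

Request:
step_arm --commands '[{"travel":[0,0,-0.02],"turn":[0,0,0]},{"travel":[0,0,-0.04],"turn":[0,0,0]},{"travel":[0,0,-0.07],"turn":[0,0,0]},{"travel":[0,0,-0.11],"turn":[0,0,0]},{"travel":[0,0,-0.158],"turn":[0,0,0]}]'

```text
time: 25.0
position: [0.4815, 0.1596, 0.2713]
tool_rot: [2.065, 2.367, 0.005]
ft_force: [2.1, 0.3, -0.8]
grip_width: 0.252
grip_force: 0.0
```

```bash
python3 - <<'E'
from h import *
plan([(.6141,.1233,.27,7.8),(.6141,.1233,.186,7.8)])
R=Rt(7.8); a0=np.arctan2(.1233-.1735,.6141-.580); r=np.hypot(.1233-.1735,.6141-.580); print(r,np.degrees(a0))
p0=np.array([r*np.cos(a0),r*np.sin(a0),0])
for a in np.radians(np.linspace(np.degrees(a0),72.8,16)): print((R.T@(np.array([r*np.cos(a),r*np.sin(a),0])-p0)).round(4)[:2])
E
```

```text
t 25.0 p [0.4815 0.1596 0.2713] yaw 7.8 w 0.252 F [ 2.1  0.3 -0.8] g 0.0
-> [0.614 0.123 0.27 ] travel [-0.054, 0.1264, 0.0015] turn [0.14, -0.11, 0.01] rows 2.7
-> [0.614 0.123 0.186] travel [0.0, 0.0, 0.084] turn [0.0, 0.0, 0.0] rows 1.7
0.06068648943545836 -55.81240393254628
[ 0. -0.]
[0.0046 0.0078]
[0.0104 0.0148]
[0.0171 0.0209]
[0.0246 0.0259]
[0.0329 0.0298]
[0.0416 0.0324]
[0.0506 0.0336]
[0.0596 0.0335]
[0.0686 0.032 ]
[0.0772 0.0292]
[0.0853 0.0252]
[0.0928 0.02  ]
[0.0994 0.0138]
[0.1049 0.0066]
[ 0.1094 -0.0013]
```

Request:
step_arm --commands '[{"travel":[-0.011,0.025,0],"turn":[0,0,0]},{"travel":[-0.022,0.05,0],"turn":[0,0,0]},{"travel":[-0.033,0.076,0],"turn":[0,0,0]},{"travel":[-0.044,0.102,0],"turn":[0,0,0]},{"travel":[-0.054,0.1264,0.001],"turn":[0,0,0]}]' --gripper 0.6

```text
time: 25.5
position: [0.6163, 0.1232, 0.2701]
tool_rot: [2.063, 2.366, 0.008]
ft_force: [0.1, 0.2, -0.2]
grip_width: 0.571
grip_force: 0.0
```

Request:
step_arm --commands '[{"travel":[0,0,0],"turn":[0,0,0]},{"travel":[0,0,0],"turn":[0,0,0]}]'

```text
time: 25.7
position: [0.6145, 0.1231, 0.2691]
tool_rot: [2.065, 2.366, 0.004]
ft_force: [-0.7, 0.4, -0.1]
grip_width: 0.597
grip_force: 0.0
```

```bash
python3 - <<'E'
from h import *
plan([(.6141,.1233,.186,7.8)])
snap("side","s6",(280,140,430,290),4); snap("top","t6")
b=cv2.imread("pics/t6_full.png")
E
```

```text
t 25.7 p [0.6145 0.1231 0.2691] yaw 7.8 w 0.597 F [-0.7  0.4 -0.1] g 0.0
-> [0.614 0.123 0.186] travel [0.0002, -0.0006, 0.0831] turn [0.14, -0.07, -0.02] rows 1.7
```

View pics/s6.png

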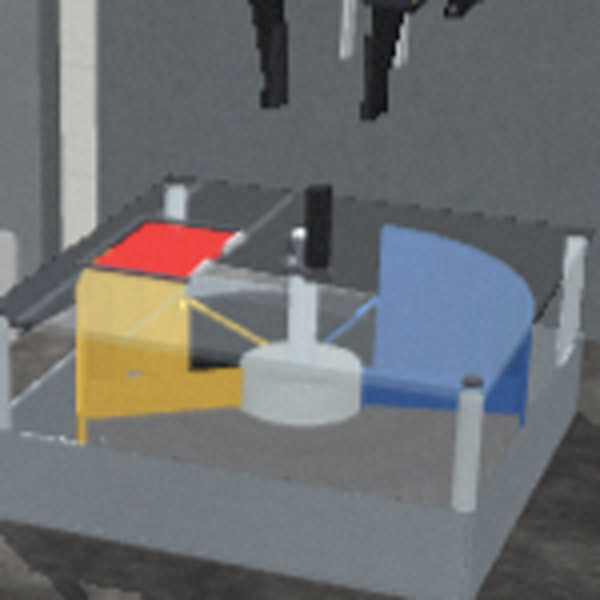

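The flap is shut and clear, and the fingers straddle the grip (318,225). Turning the crank to blue.

Request:
step_arm --commands '[{"travel":[0,-0.0005,0.03],"turn":[0,0,0]},{"travel":[0,-0.0005,0.06],"turn":[0,0,0]},{"travel":[0,-0.0005,0.083],"turn":[0,0,0]},{"travel":[0,-0.0005,0.083],"turn":[0,0,0]},{"travel":[0,-0.0005,0.083],"turn":[0,0,0]}]'

```text
time: 26.3
position: [0.6132, 0.1239, 0.1869]
tool_rot: [-2.064, -2.368, -0.004]
ft_force: [-0.5, 0.2, 0.1]
grip_width: 0.597
grip_force: 0.0
```

Request:
step_arm --commands '[{"travel":[0,0,0],"turn":[0,0,0]},{"travel":[0,0,0],"turn":[0,0,0]},{"travel":[0,0,0],"turn":[0,0,0]},{"travel":[0,0,0],"turn":[0,0,0]},{"travel":[0,0,0],"turn":[0,0,0]}]' --gripper 0 --force 15

```text
time: 26.8
position: [0.6134, 0.1232, 0.1862]
tool_rot: [-2.065, -2.367, -0.003]
ft_force: [-0.7, -0.0, 0.3]
grip_width: 0.232
grip_force: 0.0
```

Request:
step_arm --commands '[{"travel":[0,0,0],"turn":[0,0,0]},{"travel":[0,0,0],"turn":[0,0,0]},{"travel":[0,0,0],"turn":[0,0,0]}]'

```text
time: 27.1
position: [0.6133, 0.1232, 0.186]
tool_rot: [-2.065, -2.367, -0.003]
ft_force: [-0.0, -1.4, 1.2]
grip_width: 0.177
grip_force: 15.0
```

Request:
step_arm --commands '[{"travel":[0.0046,0.0078,0],"turn":[0,0,0]},{"travel":[0.0104,0.0148,0],"turn":[0,0,0]},{"travel":[0.0171,0.0209,0],"turn":[0,0,0]},{"travel":[0.0246,0.0259,0],"turn":[0,0,0]},{"travel":[0.0329,0.0298,0],"turn":[0,0,0]}]'

```text
time: 27.6
position: [0.6379, 0.1575, 0.186]
tool_rot: [-2.067, -2.366, 0.004]
ft_force: [-4.1, -4.1, 3.6]
grip_width: 0.177
grip_force: 15.0
```

Request:
step_arm --commands '[{"travel":[0.0087,0.0026,0],"turn":[0,0,0]},{"travel":[0.0177,0.0038,0],"turn":[0,0,0]},{"travel":[0.0267,0.0037,0],"turn":[0,0,0]},{"travel":[0.0357,0.0022,0],"turn":[0,0,0]},{"travel":[0.0443,-0.0006,0],"turn":[0,0,0]}]'

```text
time: 28.1
position: [0.6354, 0.2033, 0.186]
tool_rot: [2.062, 2.362, 0.011]
ft_force: [11.6, 0.1, -5.9]
grip_width: 0.181
grip_force: 15.0
```

Request:
step_arm --commands '[{"travel":[0.0081,-0.004,0],"turn":[0,0,0]},{"travel":[0.0156,-0.0092,0],"turn":[0,0,0]},{"travel":[0.0222,-0.0154,0],"turn":[0,0,0]},{"travel":[0.0277,-0.0226,0],"turn":[0,0,0]},{"travel":[0.0322,-0.0305,0],"turn":[0,0,0]}]'

```text
time: 28.6
position: [0.5999, 0.2425, 0.1863]
tool_rot: [-2.055, -2.373, -0.03]
ft_force: [11.6, 17.8, -8.9]
grip_width: 0.153
grip_force: 16.9
```

Request:
step_arm --commands '[{"travel":[0,0,0],"turn":[0,0,0]},{"travel":[0,0,0],"turn":[0,0,0]},{"travel":[0,0,0],"turn":[0,0,0]}]'

```text
time: 28.9
position: [0.5969, 0.2438, 0.1863]
tool_rot: [-2.049, -2.371, -0.025]
ft_force: [4.2, 17.7, -5.2]
grip_width: 0.15
grip_force: 17.2
```

```bash
python3 - <<'E'
from h import *
plan([]); s,p,R=cur(); print("carousel deg",np.degrees(np.arctan2(p[1]-.1735,p[0]-.58))-7.8)
E
```

```text
t 28.9 p [0.5969 0.2438 0.1863] yaw 8.3 w 0.15 F [ 4.2 17.7 -5.2] g 17.2
carousel deg 68.65303063522461
```

The grip has slipped towards the pad edge: width 0.15 and radius off by about 12 mm. I'll open, rise and look.

Request:
step_arm --commands '[{"travel":[0,0,0],"turn":[0,0,0]},{"travel":[0,0,0],"turn":[0,0,0]},{"travel":[0,0,0],"turn":[0,0,0]},{"travel":[0,0,0],"turn":[0,0,0]},{"travel":[0,0,0],"turn":[0,0,0]}]' --gripper 0.6

```text
time: 29.4
position: [0.5972, 0.2306, 0.1859]
tool_rot: [-2.066, -2.366, -0.002]
ft_force: [-0.4, 0.4, 0.1]
grip_width: 0.519
grip_force: 0.0
```

Request:
step_arm --commands '[{"travel":[0,0,-0.04],"turn":[0,0,0]},{"travel":[0,0,-0.084],"turn":[0,0,0]},{"travel":[0,0,-0.084],"turn":[0,0,0]}]'

```text
time: 29.7
position: [0.6003, 0.2314, 0.2771]
tool_rot: [2.064, 2.363, 0.019]
ft_force: [0.3, -0.7, -0.1]
grip_width: 0.597
grip_force: 0.0
```

```bash
python3 - <<'E'
from h import *
plan([])
snap("side","s7"); snap("top","t7"); bolts("pics/t7_full.png")
a=cv2.imread("pics/s7_full.png")[130:280,280:430]; b=cv2.imread("pics/t7_full.png")[150:320,140:310]
cv2.imwrite("pics/c7.png",np.hstack([cv2.resize(a,(400,400),interpolation=2),cv2.resize(b,(400,400),interpolation=2)]))
E
```

```text
t 29.7 p [0.6003 0.2314 0.2771] yaw 7.7 w 0.597 F [ 0.3 -0.7 -0.1] g 0.0
bolt [ 0.5861 -0.1514] len 0.0563 closing yaw -88.8473990065979
bolt [ 0.4772 -0.3642] len 0.0559 closing yaw -74.0960814525505
```

View pics/c7.png

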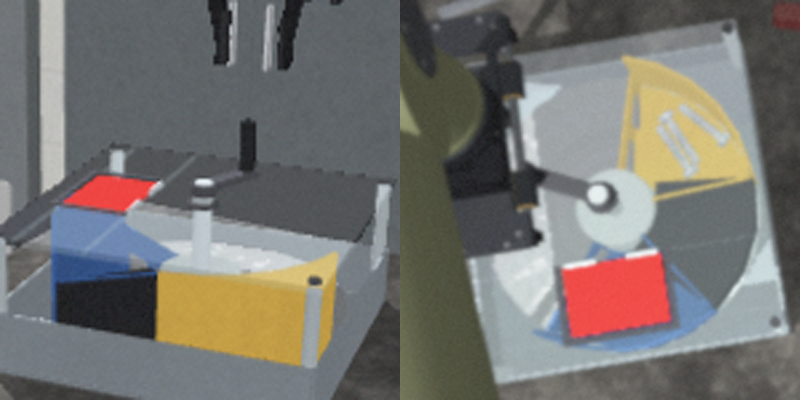

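```bash
python3 - <<'E'
from h import *
for v in (120,122): 
    g=px2w("side",280+248*.375,130+v*.375,.208); d=g[:2]-[.58,.1735]; print(g,np.hypot(*d),np.degrees(np.arctan2(d[1],d[0]))-7.8)
plan([(.5865,-.03,.25,3),(.5861,-.1513,.1,2),])
b=cv2.imread("pics/t7_full.png")[165:250,230:310]; cv2.imwrite("pics/c8.png",cv2.resize(b,None,fx=7,fy=7,interpolation=2))
E
```

```text
[0.59788579 0.22906092 0.208     ] 0.05836880702498846 64.35594878878064
[0.60083105 0.22269396 0.208     ] 0.053422635469501496 59.24989887113259
t 29.8 p [0.5978 0.2309 0.2714] yaw 7.8 w 0.597 F [-0.6 -0.2  0. ] g 0.0
-> [ 0.586 -0.03   0.25 ] travel [-0.257, -0.0465, 0.0206] turn [0.19, -0.15, 4.75] rows 5.2
-> [ 0.586 -0.151  0.1  ] travel [-0.1211, -0.0067, 0.15] turn [0.0, 0.0, 1.0] rows 3.9
```

View pics/c8.png

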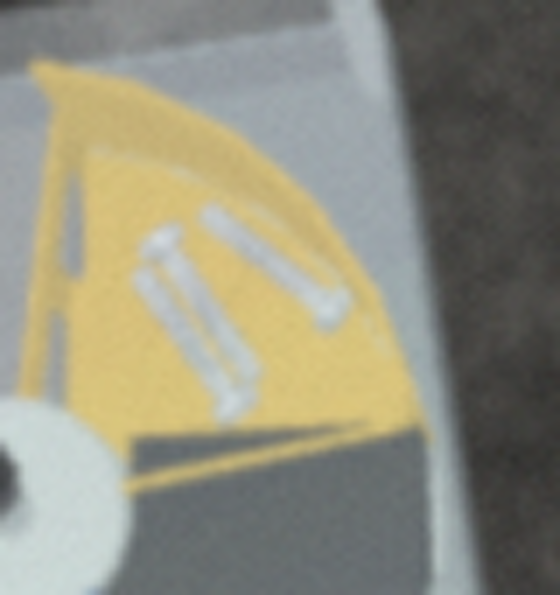

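All three long bolts lie flat in the yellow compartment, and the carousel is near +63°, with blue under the flap. Next is short bolt A (closing yaw -88.6).

```bash
python3 - <<'E'
from h import *
plan([(.594,.1,.27,-25),(.59,-.03,.22,-57),(.5861,-.1513,.1,-88.6),(.5861,-.1513,.019,-88.6)])
E
```

```text
t 29.8 p [0.5978 0.2309 0.2714] yaw 7.8 w 0.597 F [-0.6 -0.2  0. ] g 0.0
-> [0.594 0.1   0.27 ] travel [-0.1292, -0.0215, 0.001] turn [0.15, -0.2, 32.75] rows 3.8
-> [ 0.59 -0.03  0.22] travel [-0.1195, 0.0513, 0.05] turn [0.0, 0.0, 32.0] rows 3.7
-> [ 0.586 -0.151  0.1  ] travel [-0.0693, 0.0996, 0.12] turn [0.0, 0.0, 31.6] rows 3.7
-> [ 0.586 -0.151  0.019] travel [0.0, 0.0, 0.081] turn [0.0, 0.0, 0.0] rows 1.6
```

Request:
step_arm --commands '[{"travel":[-0.026,-0.004,0],"turn":[0,0,6.5]},{"travel":[-0.052,-0.0085,0],"turn":[0,0,13]},{"travel":[-0.078,-0.013,0],"turn":[0,0,19.6]},{"travel":[-0.104,-0.017,0],"turn":[0,0,26.2]},{"travel":[-0.1292,-0.0215,0.001],"turn":[0,0,32.8]}]' --gripper 0.5

```text
time: 30.3
position: [0.5924, 0.0989, 0.2671]
tool_rot: [-2.652, -1.68, 0.002]
ft_force: [0.4, -0.6, -0.4]
grip_width: 0.503
grip_force: 0.0
```

Request:
step_arm --commands '[{"travel":[-0.024,0.01,0.01],"turn":[0,0,6.4]},{"travel":[-0.048,0.02,0.02],"turn":[0,0,12.8]},{"travel":[-0.072,0.03,0.03],"turn":[0,0,19.2]},{"travel":[-0.096,0.041,0.04],"turn":[0,0,25.6]},{"travel":[-0.1195,0.0513,0.05],"turn":[0,0,32]}]'

```text
time: 30.8
position: [0.5881, -0.0308, 0.2166]
tool_rot: [-3.012, -0.884, 0.002]
ft_force: [0.7, -0.7, -0.0]
grip_width: 0.503
grip_force: 0.0
```

Request:
step_arm --commands '[{"travel":[-0.014,0.02,0.024],"turn":[0,0,6.3]},{"travel":[-0.028,0.04,0.048],"turn":[0,0,12.6]},{"travel":[-0.042,0.06,0.072],"turn":[0,0,19]},{"travel":[-0.056,0.08,0.096],"turn":[0,0,25.3]},{"travel":[-0.0693,0.0996,0.12],"turn":[0,0,31.6]}]'

```text
time: 31.3
position: [0.5841, -0.1516, 0.096]
tool_rot: [-3.139, -0.03, 0.003]
ft_force: [0.3, 0.1, -0.1]
grip_width: 0.501
grip_force: 0.0
```

Request:
step_arm --commands '[{"travel":[0,0,0],"turn":[0,0,0]},{"travel":[0,0,0],"turn":[0,0,0]},{"travel":[0,0,0],"turn":[0,0,0]}]'

```text
time: 31.6
position: [0.5861, -0.1494, 0.0987]
tool_rot: [-3.139, -0.042, -0.002]
ft_force: [0.0, 0.0, -0.0]
grip_width: 0.5
grip_force: 0.0
```

```bash
python3 - <<'E'
from h import *
plan([(.5861,-.1513,.019,-88.6)])
E
```

```text
t 31.6 p [ 0.5861 -0.1494  0.0987] yaw -88.5 w 0.5 F [ 0.  0. -0.] g 0.0
-> [ 0.586 -0.151  0.019] travel [-0.0001, 0.0021, 0.0797] turn [-0.14, -0.07, 0.14] rows 1.6
```

Request:
step_arm --commands '[{"travel":[0,0.002,0.03],"turn":[0,0,0]},{"travel":[0,0.002,0.055],"turn":[0,0,0]},{"travel":[0,0.002,0.072],"turn":[0,0,0]},{"travel":[0,0.002,0.08],"turn":[0,0,0]},{"travel":[0,0.002,0.08],"turn":[0,0,0]}]'

```text
time: 32.1
position: [0.5862, -0.1518, 0.0187]
tool_rot: [-3.139, -0.04, -0.002]
ft_force: [0.0, -0.4, 0.6]
grip_width: 0.498
grip_force: 0.0
```

Request:
step_arm --commands '[{"travel":[0,0,0],"turn":[0,0,0]},{"travel":[0,0,0],"turn":[0,0,0]},{"travel":[0,0,0],"turn":[0,0,0]},{"travel":[0,0,0],"turn":[0,0,0]},{"travel":[0,0,0],"turn":[0,0,0]}]' --gripper 0 --force 35

```text
time: 32.6
position: [0.5858, -0.1525, 0.0186]
tool_rot: [-3.14, -0.039, -0.002]
ft_force: [-0.1, 0.8, 1.0]
grip_width: 0.131
grip_force: 0.4
```

Request:
step_arm --commands '[{"travel":[0,0,0],"turn":[0,0,0]},{"travel":[0,0,0],"turn":[0,0,0]},{"travel":[0,0,0],"turn":[0,0,0]}]'

```text
time: 32.9
position: [0.5858, -0.1525, 0.0185]
tool_rot: [-3.14, -0.039, -0.001]
ft_force: [0.3, 1.4, 1.1]
grip_width: 0.1
grip_force: 35.0
```

Request:
step_arm --commands '[{"travel":[0,0,-0.03],"turn":[0,0,0]},{"travel":[0,0,-0.07],"turn":[0,0,0]},{"travel":[0,0,-0.11],"turn":[0,0,0]},{"travel":[0,0,-0.15],"turn":[0,0,0]},{"travel":[0,0,-0.2],"turn":[0,0,0]}]'

```text
time: 33.4
position: [0.5844, -0.1525, 0.2188]
tool_rot: [-3.139, -0.038, 0.003]
ft_force: [1.2, 0.4, 0.2]
grip_width: 0.102
grip_force: 35.0
```

```bash
python3 - <<'E'
from h import *
plan([(.55,-.06,.22,-57),(.515,.05,.22,-25),(.4809,.1599,.22,7.8),(.4809,.1599,.112,7.8)])
E
```

```text
t 33.4 p [ 0.5844 -0.1525  0.2188] yaw -88.6 w 0.102 F [1.2 0.4 0.2] g 35.0
-> [ 0.55 -0.06  0.22] travel [-0.0322, -0.0933, -0.001] turn [-0.15, 0.07, -31.61] rows 3.7
-> [0.515 0.05  0.22 ] travel [0.0306, -0.1113, 0.0] turn [0.0, 0.0, -32.0] rows 3.7
-> [0.481 0.16  0.22 ] travel [0.0852, -0.0774, 0.0] turn [0.0, 0.0, -32.8] rows 3.8
-> [0.481 0.16  0.112] travel [0.0, 0.0, 0.108] turn [0.0, 0.0, 0.0] rows 2.2
```

Request:
step_arm --commands '[{"travel":[-0.0064,-0.0187,0],"turn":[0,0,-6.3]},{"travel":[-0.013,-0.037,0],"turn":[0,0,-12.6]},{"travel":[-0.019,-0.056,0],"turn":[0,0,-19]},{"travel":[-0.026,-0.075,0],"turn":[0,0,-25.3]},{"travel":[-0.0322,-0.0933,-0.001],"turn":[0,0,-31.6]}]'

```text
time: 33.9
position: [0.5504, -0.0596, 0.2193]
tool_rot: [-3.009, -0.899, -0.001]
ft_force: [0.5, 0.1, -0.5]
grip_width: 0.104
grip_force: 35.0
```

Request:
step_arm --commands '[{"travel":[0.006,-0.022,0],"turn":[0,0,-6.4]},{"travel":[0.012,-0.044,0],"turn":[0,0,-12.8]},{"travel":[0.018,-0.067,0],"turn":[0,0,-19.2]},{"travel":[0.024,-0.089,0],"turn":[0,0,-25.6]},{"travel":[0.0306,-0.1113,0],"turn":[0,0,-32]}]'

```text
time: 34.4
position: [0.5155, 0.0502, 0.2196]
tool_rot: [-2.645, -1.693, -0.002]
ft_force: [0.1, 0.3, -0.8]
grip_width: 0.101
grip_force: 35.0
```

Request:
step_arm --commands '[{"travel":[0.017,-0.0155,0],"turn":[0,0,-6.5]},{"travel":[0.034,-0.031,0],"turn":[0,0,-13.1]},{"travel":[0.051,-0.0465,0],"turn":[0,0,-19.7]},{"travel":[0.068,-0.062,0],"turn":[0,0,-26.2]},{"travel":[0.0852,-0.0774,0],"turn":[0,0,-32.8]}]'

```text
time: 34.9
position: [0.4815, 0.1601, 0.2197]
tool_rot: [-2.06, -2.371, -0.003]
ft_force: [0.1, -0.7, -1.1]
grip_width: 0.097
grip_force: 35.0
```

Request:
step_arm --commands '[{"travel":[0,0,0],"turn":[0,0,0]},{"travel":[0,0,0],"turn":[0,0,0]}]'

```text
time: 35.1
position: [0.4819, 0.1593, 0.2197]
tool_rot: [-2.066, -2.366, -0.002]
ft_force: [0.9, 0.1, -0.8]
grip_width: 0.102
grip_force: 35.0
```

```bash
python3 - <<'E'
from h import *
plan([(.4809,.1599,.112,7.8)])
bolts()
E
```

```text
t 35.1 p [0.4819 0.1593 0.2197] yaw 7.8 w 0.102 F [ 0.9  0.1 -0.8] g 35.0
-> [0.481 0.16  0.112] travel [0.0007, -0.0009, 0.1077] turn [0.04, -0.05, -0.04] rows 2.2
bolt [ 0.4779 -0.365 ] len 0.0535 closing yaw -73.58036601504634
```

Request:
step_arm --commands '[{"travel":[0.0007,-0.001,0.03],"turn":[0,0,0]},{"travel":[0.0007,-0.001,0.055],"turn":[0,0,0]},{"travel":[0.0007,-0.001,0.073],"turn":[0,0,0]},{"travel":[0.0007,-0.001,0.09],"turn":[0,0,0]},{"travel":[0.0007,-0.001,0.108],"turn":[0,0,0]}]'

```text
time: 35.65
position: [0.4821, 0.1588, 0.112]
tool_rot: [2.069, 2.363, 0.005]
ft_force: [0.2, 0.2, 2.6]
grip_width: 0.106
grip_force: 36.6
```

Request:
step_arm --commands '[{"travel":[0,0,0],"turn":[0,0,0]},{"travel":[0,0,0],"turn":[0,0,0]},{"travel":[0,0,0],"turn":[0,0,0]},{"travel":[0,0,0],"turn":[0,0,0]},{"travel":[0,0,0],"turn":[0,0,0]}]' --gripper 0.25

```text
time: 36.15
position: [0.481, 0.1599, 0.1123]
tool_rot: [-2.065, -2.367, -0.003]
ft_force: [-2.3, -2.2, 0.9]
grip_width: 0.249
grip_force: 1.4
```

Request:
step_arm --commands '[{"travel":[0,0,-0.02],"turn":[0,0,0]},{"travel":[0,0,-0.04],"turn":[0,0,0]},{"travel":[0,0,-0.06],"turn":[0,0,0]},{"travel":[0,0,-0.085],"turn":[0,0,0]},{"travel":[0,0,-0.107],"turn":[0,0,0]}]'

```text
time: 36.65
position: [0.4824, 0.1607, 0.2212]
tool_rot: [2.064, 2.366, 0.01]
ft_force: [-0.2, -0.3, -0.4]
grip_width: 0.255
grip_force: 0.0
```

```bash
python3 - <<'E'
from h import *
plan([(.482,-.01,.22,-20),(.48,-.19,.18,-47),(.4776,-.3647,.1,-74),(.4776,-.3647,.019,-74)])
E
```

```text
t 36.65 p [0.4824 0.1607 0.2212] yaw 7.8 w 0.255 F [-0.2 -0.3 -0.4] g 0.0
-> [ 0.482 -0.01   0.22 ] travel [-0.169, -0.0236, 0.0005] turn [0.26, -0.25, 27.8] rows 3.4
-> [ 0.48 -0.19  0.18] travel [-0.1698, 0.0597, 0.04] turn [0.0, 0.0, 27.0] rows 3.7
-> [ 0.478 -0.365  0.1  ] travel [-0.1209, 0.1261, 0.08] turn [0.0, 0.0, 27.0] rows 3.8
-> [ 0.478 -0.365  0.019] travel [0.0, 0.0, 0.081] turn [0.0, 0.0, 0.0] rows 1.6
```

Request:
step_arm --commands '[{"travel":[-0.034,-0.005,0],"turn":[0,0,5.6]},{"travel":[-0.068,-0.0095,0],"turn":[0,0,11.1]},{"travel":[-0.101,-0.014,0],"turn":[0,0,16.7]},{"travel":[-0.135,-0.019,0],"turn":[0,0,22.2]},{"travel":[-0.169,-0.0236,0],"turn":[0,0,27.8]}]' --gripper 0.5

```text
time: 37.15
position: [0.4818, -0.0117, 0.2198]
tool_rot: [2.576, 1.797, 0.009]
ft_force: [-0.1, 0.6, -0.3]
grip_width: 0.489
grip_force: 0.0
```

Request:
step_arm --commands '[{"travel":[-0.034,0.012,0.008],"turn":[0,0,5.4]},{"travel":[-0.068,0.024,0.016],"turn":[0,0,10.8]},{"travel":[-0.102,0.036,0.024],"turn":[0,0,16.2]},{"travel":[-0.136,0.048,0.032],"turn":[0,0,21.6]},{"travel":[-0.1698,0.0597,0.04],"turn":[0,0,27]}]'

```text
time: 37.65
position: [0.4801, -0.1923, 0.1793]
tool_rot: [2.924, 1.146, 0.009]
ft_force: [0.5, 0.5, 0.0]
grip_width: 0.499
grip_force: 0.0
```

Request:
step_arm --commands '[{"travel":[-0.024,0.025,0.016],"turn":[0,0,5.4]},{"travel":[-0.048,0.05,0.032],"turn":[0,0,10.8]},{"travel":[-0.072,0.076,0.048],"turn":[0,0,16.2]},{"travel":[-0.097,0.101,0.064],"turn":[0,0,21.6]},{"travel":[-0.1209,0.1261,0.08],"turn":[0,0,27]}]'

```text
time: 38.15
position: [0.4777, -0.3672, 0.0981]
tool_rot: [3.11, 0.433, 0.005]
ft_force: [0.5, -0.2, 0.4]
grip_width: 0.503
grip_force: 0.0
```

Request:
step_arm --commands '[{"travel":[0,0,0],"turn":[0,0,0]},{"travel":[0,0,0],"turn":[0,0,0]},{"travel":[0,0,0],"turn":[0,0,0]}]'

```text
time: 38.45
position: [0.4776, -0.3643, 0.0987]
tool_rot: [-3.109, -0.441, -0.004]
ft_force: [0.4, 0.4, 0.4]
grip_width: 0.502
grip_force: 0.0
```

```bash
python3 - <<'E'
from h import *
plan([(.4776,-.3647,.019,-74)])
snap("side","s9"); snap("top","t9")
a=cv2.imread("pics/s9_full.png")[150:300,280:430]; b=cv2.imread("pics/t9_full.png")[150:320,140:310]
cv2.imwrite("pics/c9.png",np.hstack([cv2.resize(a,(400,400),interpolation=2),cv2.resize(b,(400,400),interpolation=2)]))
E
```

```text
t 38.45 p [ 0.4776 -0.3643  0.0987] yaw -73.9 w 0.502 F [0.4 0.4 0.4] g 0.0
-> [ 0.478 -0.365  0.019] travel [-0.0003, 0.0004, 0.0797] turn [-0.04, -0.17, 0.13] rows 1.6
```

View pics/c9.png

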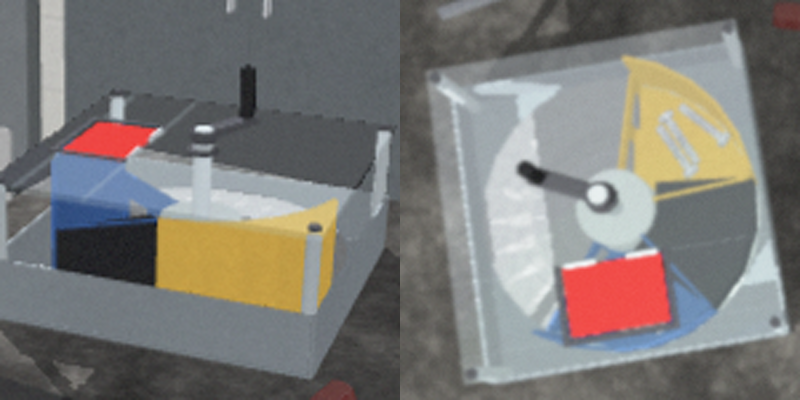

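The flap is shut and clear, and the grip top is at top px (194.4,222.3). Grasping C.

Request:
step_arm --commands '[{"travel":[0,0,0.03],"turn":[0,0,0]},{"travel":[0,0,0.055],"turn":[0,0,0]},{"travel":[0,0,0.072],"turn":[0,0,0]},{"travel":[0,0,0.08],"turn":[0,0,0]},{"travel":[0,0,0.08],"turn":[0,0,0]}]'

```text
time: 39.05
position: [0.4769, -0.3645, 0.0185]
tool_rot: [-3.109, -0.439, -0.003]
ft_force: [-0.1, 1.3, 0.2]
grip_width: 0.499
grip_force: 0.0
```

Request:
step_arm --commands '[{"travel":[0,0,0],"turn":[0,0,0]},{"travel":[0,0,0],"turn":[0,0,0]},{"travel":[0,0,0],"turn":[0,0,0]},{"travel":[0,0,0],"turn":[0,0,0]},{"travel":[0,0,0],"turn":[0,0,0]}]' --gripper 0 --force 35

```text
time: 39.55
position: [0.4763, -0.3649, 0.0181]
tool_rot: [-3.11, -0.437, -0.002]
ft_force: [0.1, 0.6, -0.5]
grip_width: 0.132
grip_force: 0.0
```

Request:
step_arm --commands '[{"travel":[0,0,0],"turn":[0,0,0]},{"travel":[0,0,0],"turn":[0,0,0]},{"travel":[0,0,0],"turn":[0,0,0]}]'

```text
time: 39.85
position: [0.4763, -0.3649, 0.0181]
tool_rot: [-3.11, -0.437, -0.002]
ft_force: [1.0, -1.2, 0.2]
grip_width: 0.097
grip_force: 35.0
```

Request:
step_arm --commands '[{"travel":[0,0,-0.03],"turn":[0,0,0]},{"travel":[0,0,-0.07],"turn":[0,0,0]},{"travel":[0,0,-0.11],"turn":[0,0,0]},{"travel":[0,0,-0.15],"turn":[0,0,0]},{"travel":[0,0,-0.2],"turn":[0,0,0]}]'

```text
time: 40.35
position: [0.4752, -0.3643, 0.2184]
tool_rot: [-3.108, -0.436, 0.002]
ft_force: [1.2, -0.4, -0.5]
grip_width: 0.102
grip_force: 35.0
```

```bash
python3 - <<'E'
from h import *
g=px2w("top",194.4,222.3,.208); d=g[:2]-[.58,.1735]; print(g,np.hypot(*d),np.degrees(np.arctan2(d[1],d[0]))-7.8)
plan([(.48,-.19,.22,-47),(.482,-.01,.22,-20),(.4809,.1599,.22,7.8),(.4809,.1599,.112,7.8)])
E
```

```text
[0.59613029 0.22676701 0.208     ] 0.055655733022894054 65.35265898045301
t 40.35 p [ 0.4752 -0.3643  0.2184] yaw -74.0 w 0.102 F [ 1.2 -0.4 -0.5] g 35.0
-> [ 0.48 -0.19  0.22] travel [0.0526, -0.1663, -0.0011] turn [-0.21, -0.02, -27.01] rows 3.5
-> [ 0.482 -0.01   0.22 ] travel [0.1242, -0.1303, 0.0] turn [0.0, 0.0, -27.0] rows 3.6
-> [0.481 0.16  0.22 ] travel [0.1593, -0.0591, 0.0] turn [0.0, 0.0, -27.8] rows 3.4
-> [0.481 0.16  0.112] travel [0.0, 0.0, 0.108] turn [0.0, 0.0, 0.0] rows 2.2
```

Request:
step_arm --commands '[{"travel":[0.0105,-0.033,0],"turn":[0,0,-5.4]},{"travel":[0.021,-0.067,0],"turn":[0,0,-10.8]},{"travel":[0.0316,-0.1,0],"turn":[0,0,-16.2]},{"travel":[0.042,-0.133,0],"turn":[0,0,-21.6]},{"travel":[0.0526,-0.1663,-0.001],"turn":[0,0,-27]}]'

```text
time: 40.85
position: [0.4803, -0.1895, 0.219]
tool_rot: [-2.919, -1.156, -0.002]
ft_force: [0.1, 1.1, -0.0]
grip_width: 0.103
grip_force: 35.0
```

Request:
step_arm --commands '[{"travel":[0.025,-0.026,0],"turn":[0,0,-5.4]},{"travel":[0.05,-0.052,0],"turn":[0,0,-10.8]},{"travel":[0.075,-0.078,0],"turn":[0,0,-16.2]},{"travel":[0.099,-0.104,0],"turn":[0,0,-21.6]},{"travel":[0.1242,-0.1303,0],"turn":[0,0,-27]}]'

```text
time: 41.35
position: [0.4823, -0.0097, 0.2196]
tool_rot: [-2.569, -1.805, -0.003]
ft_force: [0.2, -0.1, -0.6]
grip_width: 0.093
grip_force: 35.0
```

Request:
step_arm --commands '[{"travel":[0.032,-0.012,0],"turn":[0,0,-5.6]},{"travel":[0.064,-0.024,0],"turn":[0,0,-11.1]},{"travel":[0.096,-0.035,0],"turn":[0,0,-16.7]},{"travel":[0.127,-0.047,0],"turn":[0,0,-22.2]},{"travel":[0.1593,-0.0591,0],"turn":[0,0,-27.8]}]'

```text
time: 41.85
position: [0.4813, 0.16, 0.2197]
tool_rot: [-2.06, -2.37, -0.003]
ft_force: [0.4, 0.2, 0.1]
grip_width: 0.097
grip_force: 35.0
```

Request:
step_arm --commands '[{"travel":[0,0,0],"turn":[0,0,0]},{"travel":[0,0,0],"turn":[0,0,0]}]'

```text
time: 42.05
position: [0.4814, 0.1593, 0.2195]
tool_rot: [-2.064, -2.368, -0.001]
ft_force: [0.2, -1.1, -1.0]
grip_width: 0.101
grip_force: 35.0
```

```bash
python3 - <<'E'
from h import *
plan([(.4809,.1599,.112,7.8)])
bolts()
E
```

```text
t 42.05 p [0.4814 0.1593 0.2195] yaw 7.9 w 0.101 F [ 0.2 -1.1 -1. ] g 35.0
-> [0.481 0.16  0.112] travel [0.0006, -0.0004, 0.1075] turn [0.01, -0.03, 0.06] rows 2.1
```

The mat is empty. I'll push C in, then go above the crank grip with the jaws turned tangentially (yaw -45) so it doesn't slip.

Request:
step_arm --commands '[{"travel":[0.0006,-0.0005,0.03],"turn":[0,0,0]},{"travel":[0.0006,-0.0005,0.055],"turn":[0,0,0]},{"travel":[0.0006,-0.0005,0.073],"turn":[0,0,0]},{"travel":[0.0006,-0.0005,0.09],"turn":[0,0,0]},{"travel":[0.0006,-0.0005,0.108],"turn":[0,0,0]}]'

```text
time: 42.6
position: [0.4821, 0.1581, 0.112]
tool_rot: [-2.069, -2.364, -0.005]
ft_force: [-0.7, -0.5, 2.3]
grip_width: 0.1
grip_force: 36.6
```

Request:
step_arm --commands '[{"travel":[0,0,0],"turn":[0,0,0]},{"travel":[0,0,0],"turn":[0,0,0]},{"travel":[0,0,0],"turn":[0,0,0]},{"travel":[0,0,0],"turn":[0,0,0]},{"travel":[0,0,0],"turn":[0,0,0]}]' --gripper 0.25

```text
time: 43.1
position: [0.4812, 0.1594, 0.1123]
tool_rot: [-2.065, -2.367, -0.003]
ft_force: [-3.0, -0.9, 0.1]
grip_width: 0.246
grip_force: 1.4
```

Request:
step_arm --commands '[{"travel":[0,0,-0.02],"turn":[0,0,0]},{"travel":[0,0,-0.04],"turn":[0,0,0]},{"travel":[0,0,-0.07],"turn":[0,0,0]},{"travel":[0,0,-0.11],"turn":[0,0,0]},{"travel":[0,0,-0.158],"turn":[0,0,0]}]'

```text
time: 43.6
position: [0.4814, 0.1596, 0.2714]
tool_rot: [2.065, 2.367, 0.005]
ft_force: [1.2, 0.0, 0.0]
grip_width: 0.249
grip_force: 0.0
```

```bash
python3 - <<'E'
from h import *
plan([(.54,.2,.27,-20),(.598,.2305,.27,-45),(.598,.2305,.186,-45)])
R=Rt(-45); r=.0605; a0=72.5
c=lambda a: np.array([r*np.cos(np.radians(a)),r*np.sin(np.radians(a)),0])
for k in (0,5): print([(R.T@(c(a0-6.47*(k+i))-c(a0-6.47*k))).round(4)[:2].tolist() for i in range(1,6)])
E
```

```text
t 43.6 p [0.4814 0.1596 0.2714] yaw 7.8 w 0.249 F [1.2 0.  0. ] g 0.0
-> [0.54 0.2  0.27] travel [0.032, 0.0635, 0.0016] turn [0.12, -0.15, 27.8] rows 3.2
-> [0.598 0.23  0.27 ] travel [0.0485, 0.0441, 0.0] turn [0.0, 0.0, 25.0] rows 2.9
-> [0.598 0.23  0.186] travel [0.0, 0.0, 0.084] turn [0.0, 0.0, 0.0] rows 1.7
[[0.0028, 0.0062], [0.0049, 0.0127], [0.0062, 0.0194], [0.0068, 0.0262], [0.0066, 0.0331]]
[[-0.001, 0.0068], [-0.0027, 0.0134], [-0.0051, 0.0197], [-0.0083, 0.0258], [-0.0121, 0.0315]]
```

Request:
step_arm --commands '[{"travel":[0.006,0.013,0],"turn":[0,0,5.6]},{"travel":[0.013,0.025,0],"turn":[0,0,11.1]},{"travel":[0.019,0.038,0],"turn":[0,0,16.7]},{"travel":[0.026,0.051,0],"turn":[0,0,22.2]},{"travel":[0.032,0.0635,0.001],"turn":[0,0,27.8]}]' --gripper 0.6

```text
time: 44.1
position: [0.5415, 0.201, 0.2702]
tool_rot: [-2.576, -1.797, -0.009]
ft_force: [-0.7, -0.3, 0.2]
grip_width: 0.568
grip_force: 0.0
```

Request:
step_arm --commands '[{"travel":[0.01,0.009,0],"turn":[0,0,5]},{"travel":[0.02,0.018,0],"turn":[0,0,10]},{"travel":[0.03,0.027,0],"turn":[0,0,15]},{"travel":[0.04,0.036,0],"turn":[0,0,20]},{"travel":[0.0485,0.0441,0],"turn":[0,0,25]}]'

```text
time: 44.6
position: [0.5994, 0.2315, 0.27]
tool_rot: [-2.903, -1.198, -0.008]
ft_force: [0.2, 0.0, -1.0]
grip_width: 0.597
grip_force: 0.0
```

Request:
step_arm --commands '[{"travel":[0,0,0],"turn":[0,0,0]},{"travel":[0,0,0],"turn":[0,0,0]}]'

```text
time: 44.8
position: [0.5982, 0.2305, 0.2694]
tool_rot: [-2.901, -1.205, -0.004]
ft_force: [-0.1, 0.1, 0.5]
grip_width: 0.599
grip_force: 0.0
```

```bash
python3 - <<'E'
from h import *
plan([(.598,.2305,.186,-45)])
snap("side","s10"); snap("top","t10")
for n in ("s9","s10"):
    im=cv2.imread(f"pics/{n}_full.png")[180:225,290:360].astype(int); m=(im[:,:,2]>150)&(im[:,:,1]<110); v,u=np.nonzero(m); print(n,m.sum(),u.mean()+290,v.mean()+180,u.min(),u.max(),v.min(),v.max())
im=cv2.imread("pics/s10_full.png")[190:260,285:345].astype(int); i0=cv2.imread("pics/s9_full.png")[190:260,285:345].astype(int); print("diff",(abs(im-i0).max(2)>40).sum())
E
```

```text
t 44.8 p [0.5982 0.2305 0.2694] yaw -44.9 w 0.599 F [-0.1  0.1  0.5] g 0.0
-> [0.598 0.23  0.186] travel [-0.0003, -0.0002, 0.0834] turn [0.03, -0.16, 0.12] rows 1.7
s9 292 321.1095890410959 201.97260273972603 14 48 16 29
s10 293 321.0750853242321 201.98976109215016 14 48 16 29
diff 13
```

Request:
step_arm --commands '[{"travel":[0,0,0.03],"turn":[0,0,0]},{"travel":[0,0,0.06],"turn":[0,0,0]},{"travel":[0,0,0.083],"turn":[0,0,0]},{"travel":[0,0,0.083],"turn":[0,0,0]},{"travel":[0,0,0.083],"turn":[0,0,0]}]'

```text
time: 45.4
position: [0.5977, 0.2304, 0.1868]
tool_rot: [-2.901, -1.202, -0.003]
ft_force: [-0.0, 0.2, 1.6]
grip_width: 0.601
grip_force: 0.0
```

Request:
step_arm --commands '[{"travel":[0,0,0],"turn":[0,0,0]},{"travel":[0,0,0],"turn":[0,0,0]},{"travel":[0,0,0],"turn":[0,0,0]},{"travel":[0,0,0],"turn":[0,0,0]},{"travel":[0,0,0],"turn":[0,0,0]}]' --gripper 0 --force 15

```text
time: 45.9
position: [0.5979, 0.2305, 0.1864]
tool_rot: [-2.901, -1.202, -0.003]
ft_force: [-0.7, -0.1, 0.1]
grip_width: 0.234
grip_force: 0.0
```

Request:
step_arm --commands '[{"travel":[0,0,0],"turn":[0,0,0]},{"travel":[0,0,0],"turn":[0,0,0]},{"travel":[0,0,0],"turn":[0,0,0]}]'

```text
time: 46.2
position: [0.5979, 0.2303, 0.1862]
tool_rot: [-2.902, -1.202, -0.002]
ft_force: [0.1, -0.4, 1.0]
grip_width: 0.178
grip_force: 15.0
```

Request:
step_arm --commands '[{"travel":[0.0028,0.0062,0],"turn":[0,0,0]},{"travel":[0.0049,0.0127,0],"turn":[0,0,0]},{"travel":[0.0062,0.0194,0],"turn":[0,0,0]},{"travel":[0.0068,0.0262,0],"turn":[0,0,0]},{"travel":[0.0066,0.0331,0],"turn":[0,0,0]}]'

```text
time: 46.7
position: [0.6261, 0.2159, 0.1861]
tool_rot: [-2.895, -1.204, -0.006]
ft_force: [-1.0, 7.7, 1.2]
grip_width: 0.173
grip_force: 15.0
```

Request:
step_arm --commands '[{"travel":[-0.001,0.0068,0],"turn":[0,0,0]},{"travel":[-0.0027,0.0134,0],"turn":[0,0,0]},{"travel":[-0.0051,0.0197,0],"turn":[0,0,0]},{"travel":[-0.0083,0.0258,0],"turn":[0,0,0]},{"travel":[-0.0121,0.0315,0],"turn":[0,0,0]}]'

```text
time: 47.2
position: [0.6399, 0.1838, 0.1858]
tool_rot: [-2.897, -1.204, -0.005]
ft_force: [-0.7, 6.1, -0.3]
grip_width: 0.175
grip_force: 15.0
```

Request:
step_arm --commands '[{"travel":[0,0,0],"turn":[0,0,0]},{"travel":[0,0,0],"turn":[0,0,0]},{"travel":[0,0,0],"turn":[0,0,0]}]'

```text
time: 47.5
position: [0.6402, 0.1808, 0.1858]
tool_rot: [-2.902, -1.202, -0.004]
ft_force: [2.7, 2.1, -2.8]
grip_width: 0.18
grip_force: 15.0
```

```bash
python3 - <<'E'
from h import *
plan([(.580+.0605*.991,.1735+.0605*.136,.186,None)]); s,p,R=cur(); d=p[:2]-[.58,.1735]; print("carousel deg",np.degrees(np.arctan2(d[1],d[0]))-7.8,np.hypot(*d))
E
```

```text
t 47.5 p [0.6402 0.1808 0.1858] yaw -45.0 w 0.18 F [ 2.7  2.1 -2.8] g 15.0
-> [0.64  0.182 0.186] travel [0.0005, -0.0009, -0.0002] turn [0.0, 0.0, 0.0] rows 0.0
carousel deg -0.9349487558988709 0.060663270080309875
```

Parked at about -1°. I'll release, rise, move aside and take the last look.

Request:
step_arm --commands '[{"travel":[0,0,0],"turn":[0,0,0]},{"travel":[0,0,0],"turn":[0,0,0]},{"travel":[0,0,0],"turn":[0,0,0]},{"travel":[0,0,0],"turn":[0,0,0]},{"travel":[0,0,0],"turn":[0,0,0]}]' --gripper 0.6

```text
time: 48.0
position: [0.6394, 0.1808, 0.186]
tool_rot: [-2.901, -1.202, -0.002]
ft_force: [-0.5, -1.2, -0.4]
grip_width: 0.542
grip_force: 0.0
```

Request:
step_arm --commands '[{"travel":[0,0,-0.03],"turn":[0,0,0]},{"travel":[0,0,-0.06],"turn":[0,0,0]},{"travel":[0,0,-0.1],"turn":[0,0,0]},{"travel":[0,0,-0.12],"turn":[0,0,0]},{"travel":[0,0,-0.12],"turn":[0,0,0]}]'

```text
time: 48.5
position: [0.6411, 0.1805, 0.3101]
tool_rot: [-2.902, -1.202, -0.012]
ft_force: [0.8, 0.1, 0.4]
grip_width: 0.6
grip_force: 0.0
```

Request:
step_arm --commands '[{"travel":[-0.03,0.03,0],"turn":[0,0,0]},{"travel":[-0.06,0.06,0],"turn":[0,0,0]},{"travel":[-0.09,0.09,0],"turn":[0,0,0]},{"travel":[-0.12,0.12,0],"turn":[0,0,0]},{"travel":[-0.15,0.15,0],"turn":[0,0,0]}]'

```text
time: 49.0
position: [0.6387, -0.0329, 0.3043]
tool_rot: [-2.9, -1.202, 0.0]
ft_force: [1.2, 0.0, 0.4]
grip_width: 0.603
grip_force: 0.0
```

Request:
step_arm --commands '[{"travel":[0,0,0],"turn":[0,0,0]},{"travel":[0,0,0],"turn":[0,0,0]},{"travel":[0,0,0],"turn":[0,0,0]}]'

```text
time: 49.3
position: [0.6394, -0.0296, 0.3046]
tool_rot: [-2.899, -1.204, -0.001]
ft_force: [0.1, -0.2, -0.4]
grip_width: 0.606
grip_force: 0.0
```

```bash
python3 - <<'E'
from h import *
plan([])
snap("side","s11"); snap("top","t11")
a=cv2.imread("pics/s11_full.png")[150:300,280:430]; b=cv2.imread("pics/t11_full.png")[150:320,140:310]
cv2.imwrite("pics/c11.png",np.hstack([cv2.resize(a,(400,400),interpolation=2),cv2.resize(b,(400,400),interpolation=2)]))
E
```

```text
t 49.3 p [ 0.6394 -0.0296  0.3046] yaw -44.9 w 0.606 F [ 0.1 -0.2 -0.4] g 0.0
```

View pics/c11.png

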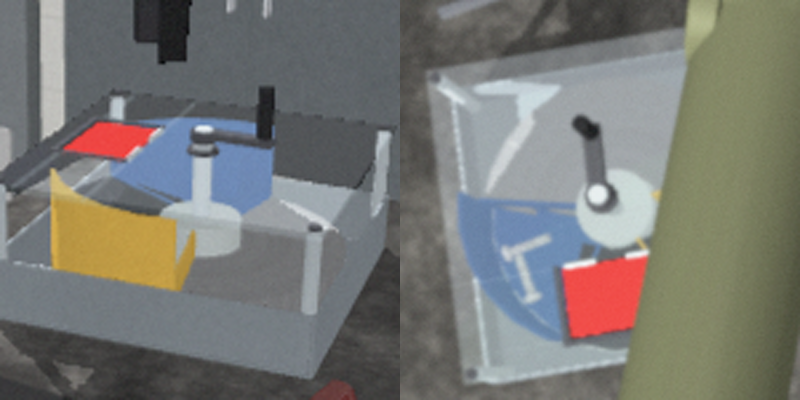

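The two short bolts lie in blue (crop 525,270). The flap is shut, the black sector is under it and the tool is clear, so I'm handing in.

```bash
python3 -c "
from bench import ctrl
print(ctrl.close_job())"
```

```text
the job is handed in; nothing more can be done
None
```

I handed the job in with all five bolts sorted (two short in blue, three long in yellow), the flap shut, the carousel parked at about -1° and the robot touching nothing; no verdict came back.

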